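# Rebuild the disc spring pack on the leaning arbor

### The job

Stack the three dished spring washers from the rack on the leaning arbor, faces alternating: the first with its narrow end against the collar, the second wide end to wide end on the first, the third narrow end to narrow end on the second, any washer in any place. Press each gently home so that the pack sits snug on the collar with no gaps, without driving the collar along the arbor; let go of everything and leave the two vials and the bottle standing where they are.

Things in the scene. Friction and masses are not known exactly. Their poses are not given: they have to be found in the camera images.
- washer_a_center (a point): centre of one of three identical dished steel washers (60 g), a shallow cup without a bottom, 14 mm long: wide end 54 mm across, narrow end 31 mm with the 23 mm bore; half-way a 3 mm thick bead, 60 mm across, to grip by across the diameter. Stands on edge in the rack. Point on its axis in the bead's plane; z axis from wide to narrow end; x, y in the bead's plane
- washer_a_wide (a point): centre of that washer's wide open end, 7 mm from its centre against its z axis (same axes)
- washer_b_center (a point): centre of one of three identical dished steel washers (60 g), a shallow cup without a bottom, 14 mm long: wide end 54 mm across, narrow end 31 mm with the 23 mm bore; half-way a 3 mm thick bead, 60 mm across, to grip by across the diameter. Stands on edge in the rack. Point on its axis in the bead's plane; z axis from wide to narrow end; x, y in the bead's plane
- washer_b_wide (a point): centre of that washer's wide open end, 7 mm from its centre against its z axis (same axes)
- washer_c_center (a point): centre of one of three identical dished steel washers (60 g), a shallow cup without a bottom, 14 mm long: wide end 54 mm across, narrow end 31 mm with the 23 mm bore; half-way a 3 mm thick bead, 60 mm across, to grip by across the diameter. Stands on edge in the rack. Point on its axis in the bead's plane; z axis from wide to narrow end; x, y in the bead's plane
- washer_c_wide (a point): centre of that washer's wide open end, 7 mm from its centre against its z axis (same axes)
- arbor_tip (a point): outer end of the fixed steel arbor; z axis along the arbor, outwards, 55 deg from upright and roughly away from the robot. A 20 mm round pin (1.5 mm play all round in a washer's bore), its last 14 mm tapered to 8 mm; tip 117 mm above the worktop. A washer let go part way cocks and hangs. Stacked washers follow at 14 mm, the first centre 7 mm from the collar
- stand: fixed stand of the arbor: base plate 150 x 100 x 12 mm, origin at the centre of its underside, x the way the arbor leans. On the arbor a dark set collar, 34 mm across, 10 mm long, its outer face 82 to 102 mm back from the tip, different each time and not measured: find it by touch. It holds against 30 N along the arbor, then slips. Foot boss 40 mm across from 110 mm back
- rack: fixed white rack 164 x 52 x 32 mm, origin at the centre of its underside, x along its length. Slots at x = -50, 0, +50 mm hold one washer each on edge, its axis along the rack's x (either way round), its centre 38 mm above the worktop. Dividers 36 mm wide (along y), 32 mm high beside each washer: the bead is free at both sides (y). A washer may lean 5 deg in its slot
- vial_l: white plastic vial, bystander, 27 mm across and 51 mm high, upright, origin at its underside; near the robot, left of the arbor.
- vial_r: white plastic vial, bystander, 27 mm across and 51 mm high, upright, origin at its underside; right of the arbor.
- blue_bottle: clear bottle with a blue cap, bystander, 86 mm across and 176 mm high, upright, origin at its underside; beyond rack and arbor.
- washer_a: the same washer as a body; origin and axes as at its centre point
- washer_b: the same washer as a body; origin and axes as at its centre point
- washer_c: the same washer as a body; origin and axes as at its centre point
Things that resemble listed ones, but are neither listed nor needed, are in the scene too. Leave any blue or brown look-alike of the washer_a alone.

How it is judged:
At the end, for the whole second after the job is handed in: Released, at rest on the arbor's axis within 3 mm: one washer narrow end on the collar (centre 7 mm +-2 from its face), next wide end to wide end (21 +-2.5), last narrow to narrow (35 +-3). Collar driven under 4 mm, vials and bottle upright within 25 mm of their start (((z of washer_a_center in the frame of collar_face between 0.005 and 0.009 m and z of washer_a_wide in the frame of collar_face between 0.012 and 0.016 m and x of washer_a_center in the frame of collar_face between -0.003 and 0.003 m and y of washer_a_center in the frame of collar_face between -0.003 and 0.003 m) or (z of washer_b_center in the frame of collar_face between 0.005 and 0.009 m and z of washer_b_wide in the frame of collar_face between 0.012 and 0.016 m and x of washer_b_center in the frame of collar_face between -0.003 and 0.003 m and y of washer_b_center in the frame of collar_face between -0.003 and 0.003 m) or (z of washer_c_center in the frame of collar_face between 0.005 and 0.009 m and z of washer_c_wide in the frame of collar_face between 0.012 and 0.016 m and x of washer_c_center in the frame of collar_face between -0.003 and 0.003 m and y of washer_c_center in the frame of collar_face between -0.003 and 0.003 m)) and ((z of washer_a_center in the frame of collar_face between 0.0185 and 0.0235 m and z of washer_a_wide in the frame of collar_face between 0.0115 and 0.0165 m and x of washer_a_center in the frame of collar_face between -0.003 and 0.003 m and y of washer_a_center in the frame of collar_face between -0.003 and 0.003 m) or (z of washer_b_center in the frame of collar_face between 0.0185 and 0.0235 m and z of washer_b_wide in the frame of collar_face between 0.0115 and 0.0165 m and x of washer_b_center in the frame of collar_face between -0.003 and 0.003 m and y of washer_b_center in the frame of collar_face between -0.003 and 0.003 m) or (z of washer_c_center in the frame of collar_face between 0.0185 and 0.0235 m and z of washer_c_wide in the frame of collar_face between 0.0115 and 0.0165 m and x of washer_c_center in the frame of collar_face between -0.003 and 0.003 m and y of washer_c_center in the frame of collar_face between -0.003 and 0.003 m)) and ((z of washer_a_center in the frame of collar_face between 0.032 and 0.038 m and z of washer_a_wide in the frame of collar_face between 0.039 and 0.045 m and x of washer_a_center in the frame of collar_face between -0.003 and 0.003 m and y of washer_a_center in the frame of collar_face between -0.003 and 0.003 m) or (z of washer_b_center in the frame of collar_face between 0.032 and 0.038 m and z of washer_b_wide in the frame of collar_face between 0.039 and 0.045 m and x of washer_b_center in the frame of collar_face between -0.003 and 0.003 m and y of washer_b_center in the frame of collar_face between -0.003 and 0.003 m) or (z of washer_c_center in the frame of collar_face between 0.032 and 0.038 m and z of washer_c_wide in the frame of collar_face between 0.039 and 0.045 m and x of washer_c_center in the frame of collar_face between -0.003 and 0.003 m and y of washer_c_center in the frame of collar_face between -0.003 and 0.003 m)) and linear speed of each of washer_a, washer_b, washer_c below 0.02 m/s); the robot touches nothing.
It fails at once if the collar is driven more than 4 mm along the arbor (distance of collar_face from where it was at the start of the episode above 0.004 m).
It fails at once if the left vial is knocked over or shifted by more than 25 mm (distance of vial_l from where it was at the start of the episode above 0.025 m or angle between vial_l's own z axis and vertical above 0.5 rad).
It fails at once if the right vial is knocked over or shifted by more than 25 mm (distance of vial_r from where it was at the start of the episode above 0.025 m or angle between vial_r's own z axis and vertical above 0.5 rad).
It fails at once if the bottle is knocked over or shifted by more than 25 mm (distance of blue_bottle from where it was at the start of the episode above 0.025 m or angle between blue_bottle's own z axis and vertical above 0.5 rad).
It also fails if it takes over 72 s, if anything falls off the work surface, if the arm or the gripper's body presses on something with over 40 N, if the wrist force passes 120 N, or if a joint passes its speed limit or range.

### The arm

A 6-joint arm with a two-finger parallel gripper is mounted at the origin on a cart in front of the work surface, level with it; the furniture and walls round the work are solid. World frame = base frame: x ahead of the robot, y to its left, z up, the work surface at z = 0. Lengths are in m, angles in rad, forces in N, time in s.
With the tool pointing down it reaches from about 0.425 to 0.95 m from the base axis. Payload 3.5 kg.
Tool frame: the origin (TCP) lies on the centre line of the jaws, within the pads' length; the fingertips stand 14 mm ahead of it and the grasp point (between the pads) lies 5 mm behind it (ctrl.tip_reach is the distance from the TCP to the fingertips, in m); z points along the fingers, y is the line along which they close (so a half turn about z gives the same grasp; the last joint's range is limited). The gripper opens to 85 mm and grips with 20 to 120 N. Pads are 22 mm wide; open, the fingers measure 114 mm over their backs; the gripper's body (76 mm by 85 mm) begins 54 mm behind the grasp point. The pads swing forward as they close: fully open they stand 13 mm farther back than shut.
Start: joints at [1.058, 0.286, 1.577, -0, 1.279, -0.15], TCP at [0.24, 0.631, 0.245] pointing down, gripper open.
Joint ranges: [-2.77, 2.77], [-0.9, 2.22], [0.21, 2.48], [-1.53, 4.67], [0.24, 2.81], [-2.84, 2.84]. Speed limits (rad/s): [2.79, 2.79, 3.14, 3.14, 3.14, 3.14].

### API

Orientations are given as a unit quaternion [x, y, z, w].
In Python, from plant import get_state, imaging, workorder, ctrl gives the robot as it stands. The module is installed in compiled form; this text tells all that it offers.
- The arm moves only by the shell command python3 -m jog 'ROWS' [FORCE]. ROWS is JSON, a list of rows, each a list of 7 numbers: the closure, from 0 (fully open) to 1 (shut), then the shift along the tool's x, y, z in mm, then the turn, a rotation vector about the tool's x, y, z in rad. In form: [[gripper, tx, ty, tz, ax, ay, az], ...]. A call has 1 to 12 rows; each row is the pose to reach, as a shift and turn from the pose commanded when the call began, along the tool's axes at that moment; what a row does not reach only later rows make up. A row lasts 1/10 s, in which the tool goes at most 50 mm and 8.59 degrees, less where a joint would pass 70% of its speed; a pose out of reach is approached as far as the arm can. A call with a gripper value outside its range is refused whole. The fingers move at their own pace and stop on an object; FORCE is the grip in N (left out, the last holds). Time passes only in rows, so rows that repeat a pose let the fingers close. It gives the time, the measured TCP pose, the force, the opening and the grip force at its end, in the units of the state.
- get_state(): the state, without advancing time (a new reading comes with each control period).
- imaging.read_camera(name): name is "side" or "top" or "wrist"; returns a dict with "image" (384x512x3 uint8, blue, green, red), "fx", "fy", "cx", "cy" (pixels), "k1" (the pictures are not rectified: a ray, as slopes to the right and down, at radius r is drawn at 1 + k1 r^2 times it, then the intrinsics apply), "R" (3x3) and "t" (3): a world point X has camera coordinates R X + t; the wrist camera has in their place "tool_from_camera" (4x4, takes a point from camera to tool coordinates, whose origin is the TCP and whose axes are the flange's). Camera axes: x right, y down, z forward; pixel columns grow to the right and rows downward; lengths in m; the calibration is good to about 2 mm. A picture is of the moment at which its call begins: read the wrist's pose just before it. There is no depth.
- workorder.sign_off(): hands the job in; it is judged then, once.
The state is a dict: "time": time; "qpos": joint angles; "dq": joint speeds; "joint_efforts": joint torques, N m; "eef_pos": TCP position; "tcp_rot": TCP orientation; "contact_force": force on the tool from outside, world axes, zero at the start; "wrist_torque": the same for the moment, N m; "opening": opening from 0.0 (shut) to 1.0 (fully open); "finger_force": force on a finger pad.
Only numpy, scipy, OpenCV 4.12 (cv2) and the standard library are available. Lean on these libraries where they do the work, as an engineer would, in place of code of your own. Each camera call takes 0.05 s, during which the arm holds its last target. There are 200 camera calls.

## Working session

There is one attempt and no reset: what is moved stays moved. The work goes in short steps, Python scripts to look and compute and a shell command to move; the robot and the scene stay as the last step left them, time stands still between calls to the robot, and variables do not carry over. Pictures are saved under pics/ and viewed, at most 10 in all, crops included, and the job is handed in when it is done.

```bash
mkdir -p pics
python3 - <<'E'
from plant import get_state, imaging, ctrl
import cv2,numpy as np
s=get_state();print({k:np.round(v,3).tolist() for k,v in s.items()},ctrl.tip_reach)
for n in("side","top"):
    c=imaging.read_camera(n);cv2.imwrite(f"pics/{n}.png",c["image"])
    print(n,{k:np.round(v,4).tolist() for k,v in c.items() if k!="image"})
c=imaging.read_camera("wrist");cv2.imwrite("pics/wrist.png",c["image"]);print({k:np.round(v,4).tolist() for k,v in c.items() if k!="image"})
E
ls
```

```text
{'time': 0.0, 'qpos': [1.058, 0.287, 1.578, -0.0, 1.279, -0.15], 'dq': [0.002, 0.001, -0.0, -0.001, -0.0, 0.001], 'joint_efforts': [0.001, -40.599, -29.263, -0.0, 0.006, -0.0], 'eef_pos': [0.239, 0.631, 0.244], 'tcp_rot': [0.18, 0.984, -0.001, -0.0], 'contact_force': [-0.309, 0.737, 0.521], 'wrist_torque': [-0.014, -0.005, 0.011], 'finger_force': 0.0, 'opening': 1.002} 0.014
side {'fx': 355.5726, 'fy': 355.5726, 'cx': 257.0084, 'cy': 191.6998, 'k1': -0.0236, 'R': [[-0.048, -0.9987, -0.016], [-0.8521, 0.0493, -0.5211], [0.5212, -0.0113, -0.8533]], 't': [-0.0677, 0.5432, 0.6365]}
top {'fx': 431.5466, 'fy': 431.5466, 'cx': 249.3231, 'cy': 194.5187, 'k1': 0.0387, 'R': [[-0.0038, -1.0, 0.0022], [-0.996, 0.0035, -0.0887], [0.0887, -0.0025, -0.9961]], 't': [-0.1194, 0.604, 1.1105]}
{'fx': 322.7688, 'fy': 322.7688, 'cx': 255.8507, 'cy': 182.3695, 'k1': 0.0031, 'tool_from_camera': [[-0.0003, -0.9625, -0.2714, 0.0691], [1.0, -0.0001, -0.0009, 0.0002], [0.0008, -0.2714, 0.9625, -0.1273], [0.0, 0.0, 0.0, 1.0]]}
pics
```

View pics/side.png

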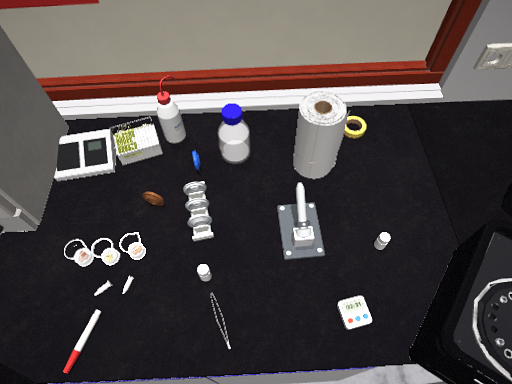

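View pics/top.png

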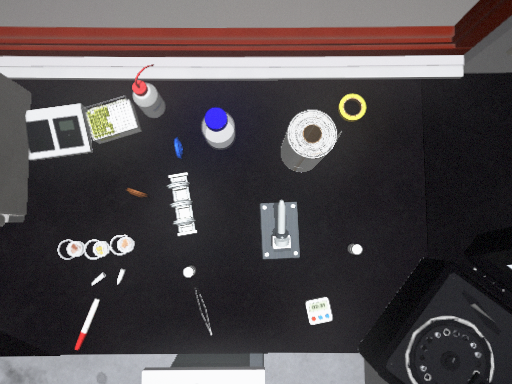

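The top view shows the white rack around (182,205), holding three grey washers, and the arbor stand around (280,230). The vials are at (189,271) and (355,249), the bottle at (218,128).
Things that could pass for a washer: steel discs in the rack at side px (195,187), (199,206), (203,225); a blue look-alike at (196,160); a brown one at (153,199); a yellow ring at (354,126). I choose the three in the rack and check them in a close crop.

Run:
```python
import cv2,numpy as np
t=cv2.imread("pics/top.png");s=cv2.imread("pics/side.png")
f=lambda im,x,y:cv2.resize(im[y:y+75,x:x+50],None,fx=4,fy=8*.5,interpolation=cv2.INTER_CUBIC)
r1=np.hstack([cv2.resize(im[y:y+90,x:x+60],(390,585),interpolation=cv2.INTER_CUBIC) for im,x,y in((s,170,165),(t,152,160))])
cv2.imwrite("pics/rack.png",r1)
r1=np.hstack([cv2.resize(im[y:y+90,x:x+60],(390,585),interpolation=cv2.INTER_CUBIC) for im,x,y in((s,270,178),(t,250,185))])
cv2.imwrite("pics/arb.png",r1)
```

```text
(no output)
```

View pics/rack.png

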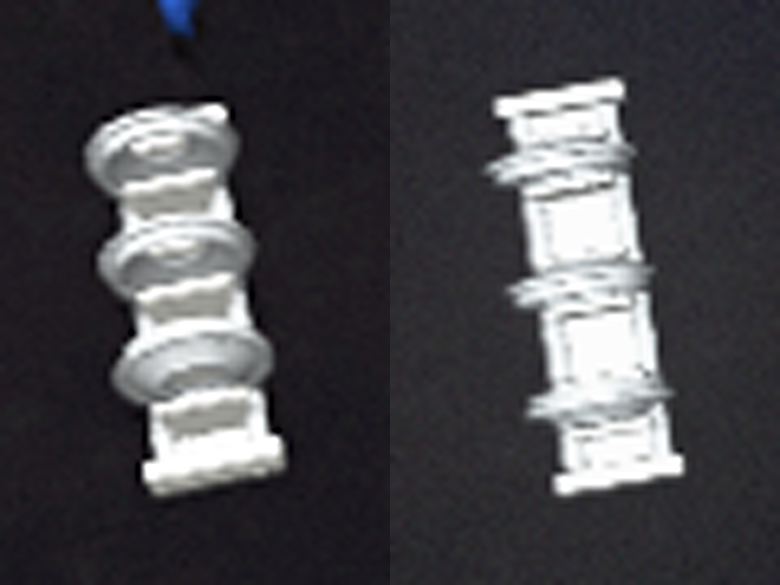

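View pics/arb.png

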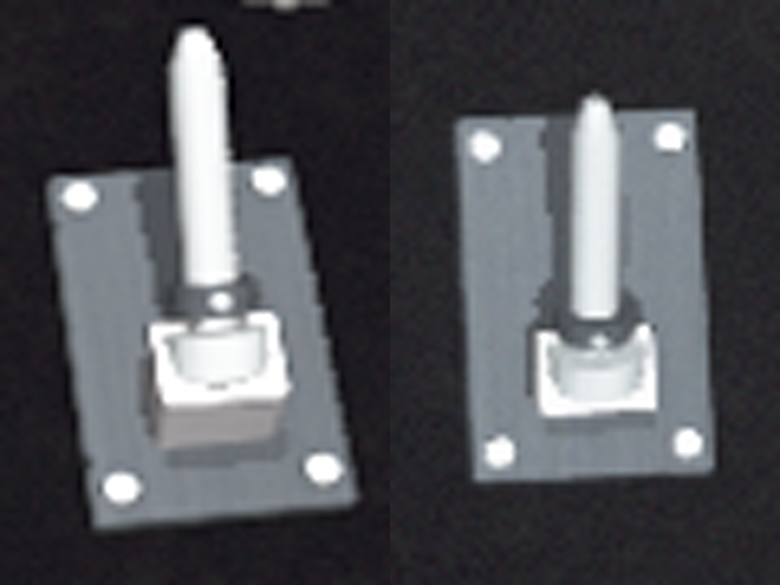

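The rack crop confirms three steel-grey washers with beads; the top-view crop shows them at (560,162), (580,285), (600,398), at image angle of about 8°. The arbor crop shows the tip at (596,97) in the top view and (193,28) in the side view, with plate screws visible. Now I turn these into positions.

```bash
cat > h.py <<'E'
import numpy as np,cv2,json
from plant import get_state,imaging
from scipy.spatial.transform import Rotation as Ro
def K(c): return np.array([[c["fx"],0,c["cx"]],[0,c["fy"],c["cy"]],[0,0,1]]),np.array([c["k1"],0,0,0.])
def ext(c,s=None):
    if "R" in c: return np.array(c["R"]),np.array(c["t"])
    T=np.eye(4);T[:3,:3]=Ro.from_quat(s["tcp_rot"]).as_matrix();T[:3,3]=s["eef_pos"]
    W=np.linalg.inv(T@np.array(c["tool_from_camera"]));return W[:3,:3],W[:3,3]
def rays(c,px,s=None):
    k,d=K(c);R,t=ext(c,s)
    u=cv2.undistortPoints(np.float64(px).reshape(-1,1,2),k,d)[:,0]
    v=np.c_[u,np.ones(len(u))]@R;return -R.T@t,v/np.linalg.norm(v,axis=1)[:,None]
def onz(c,px,z,s=None):
    o,v=rays(c,px,s);return o+v*((z-o[2])/v[:,2])[:,None]
def tri(ol):
    A=sum(np.eye(3)-np.outer(v,v) for o,v in ol);b=sum((np.eye(3)-np.outer(v,v))@o for o,v in ol)
    return np.linalg.solve(A,b)
def proj(c,X,s=None):
    k,d=K(c);R,t=ext(c,s);return cv2.projectPoints(np.float64(X).reshape(-1,1,3),cv2.Rodrigues(R)[0],t,k,d)[0][:,0]
E
python3 - <<'E'
from h import *
S=imaging.read_camera("side");T=imaging.read_camera("top")
cs=lambda p:np.array(p)/6.5-.5
s=lambda p,o:cs(p)+o
# plate dots
td=s([(485,146),(670,137),(688,443),(499,452)],0)+[250-60,185]; sd=cs([(80,196),(268,181),(323,468),(122,487)])+[270,178]
for c,d in((T,td),(S,sd)):
    X=onz(c,d,.0135);m=X.mean(0);ax=(X[0]+X[1]-X[2]-X[3])/2;print("plate c",m.round(4),"yaw",np.degrees(np.arctan2(ax[1],ax[0])),np.linalg.norm(ax),"w",np.linalg.norm(X[0]-X[1]))
tt=cs([(596,99)])+[190,185];ss=cs([(193,30)])+[270,178]
o1,v1=rays(T,tt);o2,v2=rays(S,ss)
print("tip tri",tri([(o1,v1[0]),(o2,v2[0])]).round(4),onz(T,tt,.117).round(4),onz(S,ss,.117).round(4))
# rack: silhouettes ends at z=.032
rt=cs([(497,107),(621,87),(683,462),(557,488)])+[152-60,160]
X=onz(T,rt,.032);print("rack corners",X.round(4).tolist(),X.mean(0).round(4));ax=(X[0]+X[1]-X[2]-X[3])/2;print(np.degrees(np.arctan2(ax[1],ax[0])),np.linalg.norm(ax),np.linalg.norm(X[0]-X[1]))
rs=cs([(145,470),(283,445)])+[170,165];print("side near end",onz(S,rs,.032).round(4))
# washers bead extremes in top at z .038 (left/right), side
print("w top",onz(T,cs([(488,170),(634,150),(509,292),(653,270),(530,410),(672,392)])+[92,160],.038).round(4).tolist())
print("w side",onz(S,cs([(86,155),(240,145),(98,265),(257,245),(112,375),(273,352)])+[170,165],.038).round(4).tolist())
# bystanders
print("vials",onz(T,[(189,271),(355,249)],.045).round(3).tolist(),"bottle",onz(T,[(216,119)],.176).round(3))
E
```

```text
plate c [ 0.5111 -0.2014  0.0135] yaw 2.4079937219434813 0.12425298820518545 w 0.07581855406252036
plate c [ 0.5107 -0.2005  0.0135] yaw 2.3775165419790634 0.12380911403000137 w 0.07586593787545583
tip tri [ 0.5829 -0.1984  0.1142] [[ 0.5826 -0.1986  0.117 ]] [[ 0.5811 -0.1976  0.117 ]]
rack corners [[0.6529, 0.0921, 0.032], [0.6609, 0.0422, 0.032], [0.5095, 0.016, 0.032], [0.4993, 0.0662, 0.032]] [0.5807 0.0541 0.032 ]
9.696689967052992 0.15472464687337986 0.05061942398746319
side near end [[0.4928 0.0671 0.032 ]
 [0.5003 0.0154 0.032 ]]
w top [[0.6266, 0.0943, 0.038], [0.6345, 0.0359, 0.038], [0.5775, 0.0853, 0.038], [0.5861, 0.0279, 0.038], [0.5303, 0.0763, 0.038], [0.5373, 0.0199, 0.038]]
w side [[0.6301, 0.0964, 0.038], [0.6313, 0.0342, 0.038], [0.5788, 0.0885, 0.038], [0.5843, 0.0263, 0.038], [0.5303, 0.0804, 0.038], [0.5367, 0.0191, 0.038]]
vials [[0.407, 0.033, 0.045], [0.461, -0.391, 0.045]] bottle [[ 0.767 -0.045  0.176]]
```

```bash
cat >> h.py <<'E'
def Rt(x,z):  # tool rotation from x-axis direction and approach z
    z=np.array(z,float);z/=np.linalg.norm(z);x=np.array(x,float);x-=z*(x@z);x/=np.linalg.norm(x)
    return np.c_[x,np.cross(z,x),z]
def go(p,R=None,src=None):
    s=src or get_state();R0=Ro.from_quat(s["tcp_rot"]).as_matrix();R=R0 if R is None else R
    print("t",round(s["time"],2),"shift mm",(R0.T@(np.array(p)-s["eef_pos"])*1000).round(1),"rv",Ro.from_matrix(R0.T@R).as_rotvec().round(3),"j",np.round(s["qpos"],2))
def th(d): r=np.radians(d);return np.array([np.cos(r),np.sin(r),0])
D=[0,0,-1.]
a=np.r_[np.sin(np.radians(55))*th(2.4)[:2],np.cos(np.radians(55))]
tip=np.array([.5823,-.1984,.117])
E
python3 -c "
from h import *
go([.45,.04,.21],Rt(-th(9.5),D))"
```

```text
t 0.25 shift mm [-406.6 -477.6   35.1] rv [-0.001 -0.    -0.529] j [ 1.06  0.29  1.58  0.    1.28 -0.15]
```

```bash
R='[0,-407,-478,35,0,0,-0.529]'; python3 -m jog '[[0,-407,-478,35,0,0,-0.529],[0,-407,-478,35,0,0,-0.529],[0,-407,-478,35,0,0,-0.529],[0,-407,-478,35,0,0,-0.529],[0,-407,-478,35,0,0,-0.529],[0,-407,-478,35,0,0,-0.529],[0,-407,-478,35,0,0,-0.529],[0,-407,-478,35,0,0,-0.529],[0,-407,-478,35,0,0,-0.529],[0,-407,-478,35,0,0,-0.529],[0,-407,-478,35,0,0,-0.529],[0,-407,-478,35,0,0,-0.529]]'; python3 -c "
from h import *
go([.45,.04,.21],Rt(-th(9.5),D))"
```

```text
time: 1.45
eef_pos: [0.4407, 0.0656, 0.2122]
tcp_rot: [-0.083, 0.997, -0.0, 0.001]
contact_force: [1.5, 1.3, 0.1]
opening: 0.999
finger_force: 0.0
t 1.45 shift mm [ -4.9 -26.8   2.2] rv [-0.     0.001  0.   ] j [-0.08 -0.21  2.15  0.    1.2  -1.82]
```

```bash
python3 -m jog '[[0,-5,-27,2,0,0,0],[0,-5,-27,2,0,0,0],[0,-5,-27,2,0,0,0]]'
python3 - <<'E'
from h import *
s=get_state();c=imaging.read_camera("wrist");cv2.imwrite("pics/w1.png",c["image"])
json.dump({k:np.array(v).tolist() for k,v in {**s,"rk":0}.items()},open("s1.json","w"))
for i in(-1,0,1):
  p=np.r_[[.582,.0567]+i*.05*th(9.5)[:2],.038];print(i,proj(c,p,s).round(1))
cv2.imwrite("pics/w1b.png",cv2.resize(c["image"][40:340,100:412],None,fx=1.9,fy=1.9,interpolation=cv2.INTER_CUBIC))
E
```

```text
time: 1.75
eef_pos: [0.4497, 0.0415, 0.2098]
tcp_rot: [-0.082, 0.997, 0.0, -0.0]
contact_force: [-0.4, 1.3, -0.2]
opening: 0.997
finger_force: 0.0
-1 [[249.  246.4]]
0 [[249.4 289.3]]
1 [[249.7 328.9]]
```

View pics/w1b.png

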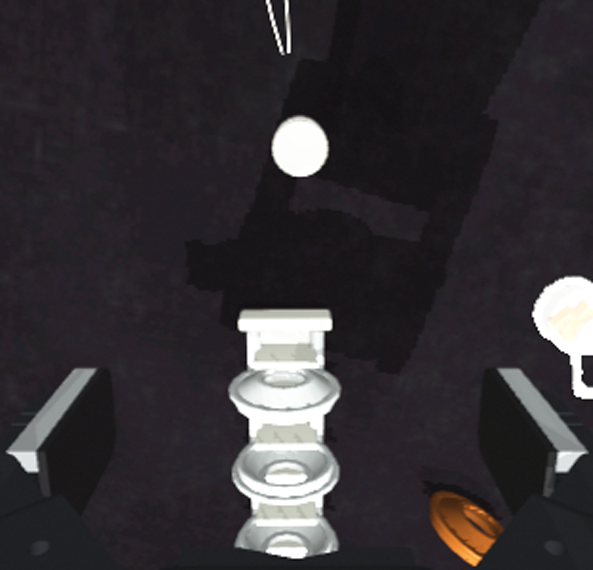

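Run:
```python
import cv2
im=cv2.imread("pics/w1.png")[225:340,210:292]
cv2.imwrite("pics/w1c.png",cv2.resize(im,None,fx=5.2,fy=5.2,interpolation=cv2.INTER_CUBIC))
```

```text
(no output)
```

View pics/w1c.png

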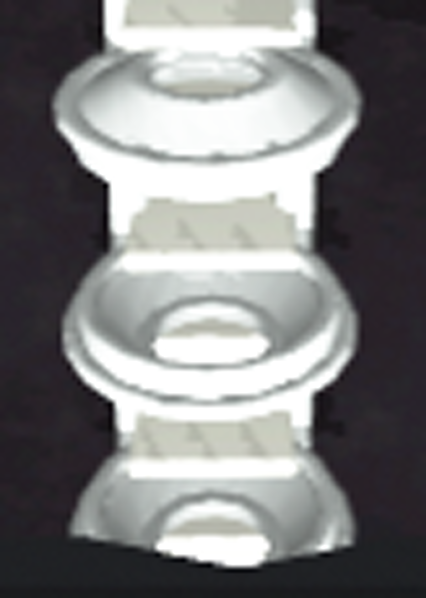

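The close crop shows that the near washer (slot −1, crop (205,100)) has its narrow end towards the robot. The middle (210,330) and far (210,510) ones have their wide end towards the robot. So near goes first and middle second, both as they are, and the far one goes third with a half turn.

```bash
python3 -c "
from h import *
R=Rt(-th(9.5),D)
for i in(-1,0,1):
  for z in(.1,.031): go(np.r_[[.582,.0567]+i*.049*th(9.5)[:2],z],R)"
```

```text
t 1.8 shift mm [-84.1  -7.7 109.8] rv [ 0.001 -0.     0.   ] j [-0.13 -0.19  2.14  0.    1.19 -1.87]
t 1.8 shift mm [-84.1  -7.7 178.8] rv [ 0.001 -0.     0.   ] j [-0.13 -0.19  2.14  0.    1.19 -1.87]
t 1.8 shift mm [-133.1   -7.7  109.8] rv [ 0.001 -0.     0.   ] j [-0.13 -0.19  2.14  0.    1.19 -1.87]
t 1.8 shift mm [-133.1   -7.7  178.8] rv [ 0.001 -0.     0.   ] j [-0.13 -0.19  2.14  0.    1.19 -1.87]
t 1.8 shift mm [-182.1   -7.7  109.8] rv [ 0.001 -0.     0.   ] j [-0.13 -0.19  2.14  0.    1.19 -1.87]
t 1.8 shift mm [-182.1   -7.7  178.8] rv [ 0.001 -0.     0.   ] j [-0.13 -0.19  2.14  0.    1.19 -1.87]
```

```bash
python3 -m jog '[[0,-42,-8,55,0,0,0],[0,-84,-8,110,0,0,0],[0,-84,-8,110,0,0,0],[0,-84,-8,145,0,0,0],[0,-84,-8,179,0,0,0],[0,-84,-8,179,0,0,0],[0,-84,-8,179,0,0,0]]' 50; python3 -m jog '[[1,0,0,0,0,0,0],[1,0,0,0,0,0,0],[1,0,0,0,0,0,0],[1,0,0,0,0,0,0],[1,0,0,0,0,0,0],[1,0,0,0,0,0,0],[1,0,0,0,0,0,0],[1,0,0,0,0,0,0]]'
```

```text
time: 2.5
eef_pos: [0.5336, 0.0491, 0.0311]
tcp_rot: [-0.084, 0.996, 0.0, -0.001]
contact_force: [0.5, -0.2, 0.5]
opening: 0.998
finger_force: 0.0
time: 3.3
eef_pos: [0.5362, 0.0488, 0.0345]
tcp_rot: [-0.082, 0.997, 0.001, 0.003]
contact_force: [-2.4, 4.8, 7.0]
opening: 0.662
finger_force: 51.4
```

```bash
python3 -m jog '[[1,0,0,-15,0,0,0],[1,0,0,-40,0,0,0],[1,0,0,-80,0,0,0],[1,0,0,-120,0,0,0],[1,0,0,-120,0,0,0],[1,0,0,-120,0,0,0]]'
python3 - <<'E'
from h import *
s=get_state();c=imaging.read_camera("wrist");cv2.imwrite("pics/w2.png",c["image"])
Z=imaging.read_camera("side");q=proj(Z,s["eef_pos"])[0].astype(int);print(q,proj(c,np.array(s["eef_pos"])+[0,0,.005],s))
A=cv2.resize(c["image"][200:384,130:382],(548,400),interpolation=cv2.INTER_CUBIC)
B=cv2.resize(Z["image"][q[1]-40:q[1]+40,q[0]-25:q[0]+25],(250,400),interpolation=cv2.INTER_CUBIC)
cv2.imwrite("pics/w2c.png",np.hstack([A,B]))
E
```

```text
time: 3.9
eef_pos: [0.535, 0.0475, 0.1537]
tcp_rot: [-0.083, 0.997, -0.001, 0.002]
contact_force: [-0.1, 0.0, -1.1]
opening: 0.664
finger_force: 53.5
[192 196] [[255.08975081 261.13637542]]
```

View pics/w2c.png

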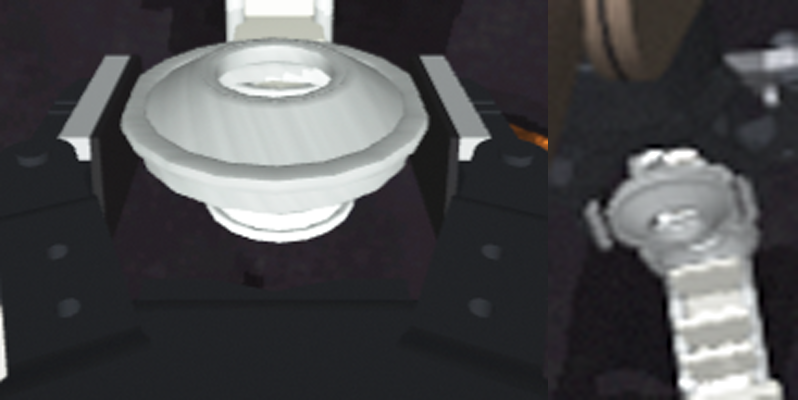

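The washer is held with the narrow end on the robot side, narrow ring around crop (279,72) and bead extremes at (122,108) and (428,105). Next I estimate its tilt and plan the arbor approach.

Run:
```python
from h import *
s=get_state();c=imaging.read_camera("wrist");T=np.array(c["tool_from_camera"])
k,d=K(c)
def rt(px):
    u=cv2.undistortPoints(np.float64([[px]]),k,d)[0,0];return T[:3,3],T[:3,:3]@np.r_[u,1]
o,v=rt((256.4,248.5))
for z in(-.003,-.005,-.007):
    X=o+v*((z-o[2])/v[2]);o2,w=rt((258.3,233.1))
    # narrow centre on ray at distance 7mm from X, larger x
    f=lambda l:np.linalg.norm((o2+w*l-X)[[0,2]])
    L=np.linspace(.05,.2,3001);e=np.array([f(l) for l in L]);i=np.where(np.diff(np.sign(e-.007)))[0]
    print(z,X.round(4),L[e.argmin()],e.min().round(4),[(np.degrees(np.arctan2(*(o2+w*L[j]-X)[[2,0]])).round(1)) for j in i])
# arbor approach
x=-a;zt=np.array([a[2]*np.cos(np.radians(2.4)),a[2]*np.sin(np.radians(2.4)),-np.sin(np.radians(55))])
R=Rt(x,zt);print(R.round(3))
for dd in(.03,.0):
    p=tip+a*dd+R[:,2]*.004; print(p); go(p,R)
go([.61,-.18,.22],R)
```

```text
-0.003 [ 0.0048  0.0005 -0.003 ] 0.138 0.0065 [np.float64(1.6), np.float64(47.1)]
-0.005 [ 0.0059  0.0005 -0.005 ] 0.13580000000000003 0.0064 [np.float64(-0.4), np.float64(49.2)]
-0.007 [ 0.0069  0.0005 -0.007 ] 0.13355 0.0062 [np.float64(-2.5), np.float64(51.2)]
[[-0.818 -0.042  0.573]
 [-0.034  0.999  0.024]
 [-0.574  0.    -0.819]]
[ 0.6091453  -0.19727485  0.13093068]
t 4.05 shift mm [ -34.8 -254.3   18.5] rv [ 0.038 -0.613  0.12 ] j [-0.1   0.08  2.   -0.    1.06 -1.84]
[ 0.58459229 -0.19830392  0.11372339]
t 4.05 shift mm [ -10.5 -251.2   35.8] rv [ 0.038 -0.613  0.12 ] j [-0.1   0.08  2.   -0.    1.06 -1.84]
t 4.05 shift mm [ -38.3 -237.3  -70.6] rv [ 0.038 -0.613  0.12 ] j [-0.1   0.08  2.   -0.    1.06 -1.84]
```

```bash
cat >> h.py <<'E'
zt=np.r_[np.cos(np.radians(55))*th(2.4)[:2],-np.sin(np.radians(55))]
RA=Rt(-a,zt)
def arb(d,off,R=RA):  # washer centre at distance d beyond tip (neg. = back)
    p=tip+a*d-R@np.array(off);go(p,R);return p
E
python3 - <<'E'
from h import *
S=imaging.read_camera("side");print("roll base px",onz(S,[(313,177),(293,168),(336,168)],0).round(3).tolist())
off=[.005,.0005,-.004]
for d in(.05,.02,0,-.03): print(d,arb(d,off).round(4))
E
```

```text
roll base px [[0.671, -0.256, 0.0], [0.704, -0.204, -0.0], [0.697, -0.325, -0.0]]
t 4.1 shift mm [ -55.1 -257.4    3.7] rv [ 0.038 -0.613  0.12 ] j [-0.1   0.08  2.   -0.    1.06 -1.84]
0.05 [ 0.6296 -0.1969  0.1453]
t 4.1 shift mm [ -30.8 -254.3   21. ] rv [ 0.038 -0.613  0.12 ] j [-0.1   0.08  2.   -0.    1.06 -1.84]
0.02 [ 0.6051 -0.1979  0.1281]
t 4.1 shift mm [ -14.5 -252.3   32.5] rv [ 0.038 -0.613  0.12 ] j [-0.1   0.08  2.   -0.    1.06 -1.84]
0 [ 0.5887 -0.1986  0.1166]
t 4.1 shift mm [   9.8 -249.3   49.8] rv [ 0.038 -0.613  0.12 ] j [-0.1   0.08  2.   -0.    1.06 -1.84]
-0.03 [ 0.5642 -0.1997  0.0994]
```

```bash
python3 -m jog '[[1,-10,-40,-20,0.007,-0.12,0.024],[1,-20,-80,-30,0.014,-0.24,0.048],[1,-30,-120,-30,0.022,-0.36,0.072],[1,-35,-160,-30,0.03,-0.49,0.096],[1,-39,-200,-20,0.038,-0.613,0.12],[1,-39,-235,0,0.038,-0.613,0.12],[1,-39,-255,15,0.038,-0.613,0.12],[1,-39,-255,15,0.038,-0.613,0.12],[1,-39,-255,15,0.038,-0.613,0.12],[1,-39,-255,15,0.038,-0.613,0.12]]'
python3 - <<'E'
from h import *
off=[.005,.0005,-.004]
s=get_state();arb(.03,off)
c=imaging.read_camera("wrist");cv2.imwrite("pics/w3.png",c["image"]);
print("tip",proj(c,tip,s),"collar",proj(c,tip-.09*a,s))
cv2.imwrite("pics/w3c.png",c["image"][100:384,100:412])
E
```

```text
time: 5.1
eef_pos: [0.6147, -0.1962, 0.136]
tcp_rot: [-0.021, 0.953, 0.007, 0.302]
contact_force: [0.3, 0.3, -0.1]
opening: 0.66
finger_force: 53.6
t 5.1 shift mm [ 2.5 -1.4  1. ] rv [0.001 0.003 0.001] j [-0.59  0.13  2.06  0.72  0.55 -2.75]
tip [[253.02918982 175.46920248]] collar [[252.77460587 -95.17120724]]
```

View pics/w3.png

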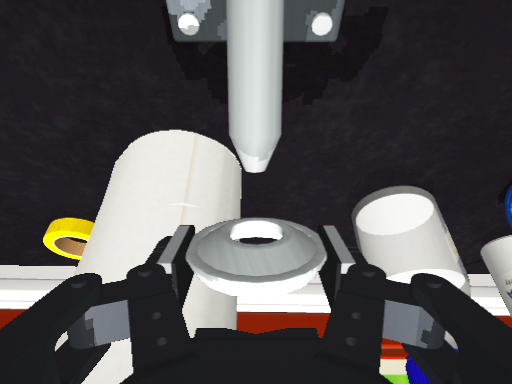

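The wrist view shows the arbor tip at about (255,168), shaft centre line x≈255.5, and the washer bore centred at (257,232). Lateral alignment is within 0.5 mm. I advance onto the taper.

```bash
python3 -m jog '[[1,10,-0.5,1,0,0,0],[1,20,-0.5,1,0,0,0],[1,26,-0.5,1,0,0,0],[1,30,-0.5,1,0,0,0],[1,30,-0.5,1,0,0,0]]'; python3 -c "
from h import *
arb(0,[.005,.0005,-.004])"; python3 -m jog '[[1,3,0,0,0,0,0],[1,6,0,0,0,0,0],[1,9,0,0,0,0,0],[1,12,0,0,0,0,0],[1,12,0,0,0,0,0]]';python3 -c "
from h import *
arb(-.012,[.005,.0005,-.004]);s=get_state();print(RA.T@s['contact_force'])"
```

```text
time: 5.65
eef_pos: [0.5907, -0.198, 0.1183]
tcp_rot: [-0.02, 0.953, 0.006, 0.301]
contact_force: [0.5, -0.1, -0.3]
opening: 0.663
finger_force: 53.6
t 5.65 shift mm [ 2.6 -0.5  0.2] rv [ 0.     0.001 -0.   ] j [-0.62  0.12  2.12  0.77  0.53 -2.84]
time: 6.15
eef_pos: [0.5827, -0.1968, 0.1144]
tcp_rot: [-0.018, 0.954, 0.005, 0.298]
contact_force: [0.6, -0.1, -0.9]
opening: 0.661
finger_force: 53.6
t 6.15 shift mm [ 5.9 -2.1  1.6] rv [-0.003 -0.006 -0.004] j [-0.63  0.11  2.14  0.77  0.53 -2.84]
[ 0.06264717 -0.12870855  1.04654924]
```

Joint 6 is at its limit in this wrist branch. I fit a quick kinematic model from the recorded poses to see which roll about the arbor axis, or the flipped grasp, is reachable.

```bash
cat > kin.py <<'E'
from h import *
from scipy.optimize import least_squares
E=lambda s,q:Ro.from_euler(s,q)
def rot(q,c=0): return E('z',q[0])*E('y',q[1]+q[2])*E('z',q[3])*E('y',q[4])*E('z',q[5]+c)
def fk(q,P):
    h,r0,L1,L2,e,L3,dy=P
    f=E('y',q[1]+q[2])
    p=np.array([r0,dy,h])+E('y',q[1]).apply([0,0,L1])+f.apply([e,0,L2])+(E('y',q[1]+q[2])*E('z',q[3])*E('y',q[4])).apply([0,0,L3])
    return E('z',q[0]).apply(p)
s=get_state();s1=json.load(open("s1.json"))
Q=[[1.058,.2865,1.5775,0,1.279,-.15],s1["qpos"],[-.08,-.21,2.15,0,1.2,-1.82],[-.1,.08,2,0,1.06,-1.84],[-.59,.13,2.06,.72,.55,-2.75],[-.62,.12,2.12,.77,.53,-2.84],s["qpos"]]
X=[[.2395,.631,.2445],s1["eef_pos"],[.4407,.0656,.2122],[.535,.0475,.1537],[.6147,-.1962,.136],[.5907,-.198,.1183],s["eef_pos"]]
W=[5,5,1,1,1,1,5]
r=least_squares(lambda P:np.r_[np.concatenate([w*(fk(q,P)-x) for q,x,w in zip(Q,X,W)]),.001*(P-P0)],P0:=np.array([.3,0,.4,.4,0,.25,.1]))
P=r.x
def ik(p,R,q0,c):
    t=Ro.from_matrix(R)
    f=lambda q:np.r_[fk(q,P)-p,.3*(rot(q,c)*t.inv()).as_rotvec()]
    lo=[-2.77,-.9,.21,-1.53,.24,-2.84];hi=[2.77,2.22,2.48,4.67,2.81,2.84]
    best=None
    for z in q0:
        g=least_squares(f,np.clip(z,np.array(lo)+.01,np.array(hi)-.01),bounds=(lo,hi))
        if best is None or g.cost<best.cost:best=g
    return best.x,np.sqrt(2*best.cost)
def roll(R,deg): return Ro.from_rotvec(np.radians(deg)*a).as_matrix()@R
E
python3 - <<'E'
from kin import *
print(P.round(3),"max err",np.abs(np.concatenate([fk(q,P)-x for q,x in zip(Q,X)])).max())
M=Ro.from_quat(s1["tcp_rot"]);print((rot(s1["qpos"]).inv()*M).as_euler('zyx').round(3))
M=Ro.from_quat(s["tcp_rot"]);d=(rot(s["qpos"]).inv()*M);print(d.as_euler('zyx').round(3));c=d.as_euler('zyx')[0]
q0=[s["qpos"],[-.4,.3,2,1.57,1,0],[-.4,.3,2,-.8,1,0],[-.2,.3,2,.5,.6,.5],[-.4,.3,2,2.5,1,2]]
RB=Rt(a,zt)
for nm,R0 in(("x=-a",RA),("x=+a",RB)):
  for ph in(-60,-40,-20,0,20,40,60):
    R=roll(R0,ph);o=[]
    for d in(.03,-.085):
        q,e=ik(tip+a*d+.004*R[:,2],R,q0,c);o.append((q.round(2).tolist(),round(e,4)))
    print(nm,ph,R[:,2].round(2),o)
E
```

```text
[0.238 0.001 0.444 0.571 0.021 0.234 0.101] max err 0.004081527229467613
[1.571 0.    0.   ]
[ 1.571 -0.     0.   ]
x=-a -60 [ 0.32 -0.85 -0.41] [([-0.19, 0.33, 2.05, 4.63, 0.89, -0.17], np.float64(0.0)), ([-0.24, 0.32, 2.26, 4.42, 0.9, 0.09], np.float64(0.0))]
x=-a -40 [ 0.47 -0.62 -0.63] [([-0.31, 0.18, 2.12, -1.47, 0.47, -0.43], np.float64(0.0)), ([-0.39, 0.14, 2.34, 4.36, 0.44, -0.0], np.float64(0.0))]
x=-a -20 [ 0.55 -0.32 -0.77] [([-0.46, 0.1, 2.12, -0.19, 0.24, -1.79], np.float64(0.004)), ([-0.61, 0.01, 2.32, 0.42, 0.24, -2.5], np.float64(0.0358))]
x=-a 0 [ 0.57  0.02 -0.82] [([-0.6, 0.13, 2.08, 0.73, 0.54, -2.77], np.float64(0.0)), ([-0.76, 0.1, 2.33, 1.22, 0.5, 2.84], np.float64(0.0278))]
x=-a 20 [ 0.52  0.36 -0.77] [([-0.68, 0.23, 1.95, 0.79, 0.94, -2.84], np.float64(0.0224)), ([-0.88, 0.23, 2.21, 1.07, 0.91, 2.84], np.float64(0.0386))]
x=-a 40 [ 0.41  0.66 -0.63] [([-0.73, 0.39, 1.79, 0.84, 1.3, -2.84], np.float64(0.0466)), ([-0.93, 0.41, 2.06, 0.96, 1.26, 2.84], np.float64(0.0446))]
x=-a 60 [ 0.25  0.88 -0.41] [([-0.75, 0.57, 1.63, 0.9, 1.65, -2.84], np.float64(0.0618)), 
[... 391 characters left out ...]
] [([-0.46, 0.1, 2.12, -0.19, 0.24, 1.35], np.float64(0.004)), ([-0.61, 0.01, 2.32, 0.42, 0.24, 0.64], np.float64(0.0358))]
x=+a 0 [ 0.57  0.02 -0.82] [([-0.6, 0.13, 2.08, 0.73, 0.54, 0.37], np.float64(0.0)), ([-0.73, 0.08, 2.29, 0.96, 0.51, -0.0], np.float64(0.0))]
x=+a 20 [ 0.52  0.36 -0.77] [([-0.71, 0.24, 1.97, 0.87, 0.94, 0.17], np.float64(0.0)), ([-0.84, 0.21, 2.17, 0.93, 0.91, -0.07], np.float64(0.0))]
x=+a 40 [ 0.41  0.66 -0.63] [([-0.76, 0.4, 1.83, 0.91, 1.31, 0.1], np.float64(0.0)), ([-0.89, 0.39, 2.02, 0.88, 1.27, -0.1], np.float64(0.0))]
x=+a 60 [ 0.25  0.88 -0.41] [([-0.78, 0.58, 1.68, 0.93, 1.65, 0.06], np.float64(0.0)), ([-0.89, 0.58, 1.86, 0.84, 1.6, -0.12], np.float64(0.0))]
```

The model fits: the `tool x = +a` branch with no roll reaches the whole arbor, while the current branch doesn't. I back off, put this washer back in its slot and regrip it turned by π.

```bash
python3 -m jog '[[1,-10,0,0,0,0,0],[1,-25,0,0,0,0,0],[1,-40,0,-3,0,0,0],[1,-40,0,-3,0,0,0]]'; python3 -c "
from h import *
R=Rt(-th(9.5),D)
go([.60,-.08,.19],R);go([.535,.0475,.1537],R)"
```

```text
time: 6.55
eef_pos: [0.6161, -0.1965, 0.1423]
tcp_rot: [-0.019, 0.954, 0.004, 0.3]
contact_force: [0.4, -0.4, 0.2]
opening: 0.658
finger_force: 53.6
t 6.55 shift mm [-17.9 116.9 -46.1] rv [-0.042  0.608 -0.123] j [-0.59  0.12  2.06  0.69  0.55 -2.72]
t 6.55 shift mm [ 52.  246.9 -51.1] rv [-0.042  0.608 -0.123] j [-0.59  0.12  2.06  0.69  0.55 -2.72]
```

```bash
python3 -m jog '[[1,-5,40,-20,-0.01,0.12,-0.03],[1,-12,80,-40,-0.02,0.25,-0.06],[1,-18,117,-46,-0.03,0.37,-0.08],[1,0,150,-48,-0.04,0.5,-0.11],[1,20,185,-50,-0.042,0.608,-0.123],[1,40,220,-51,-0.042,0.608,-0.123],[1,52,247,-51,-0.042,0.608,-0.123],[1,52,247,-51,-0.042,0.608,-0.123],[1,52,247,-51,-0.042,0.608,-0.123],[1,52,247,-51,-0.042,0.608,-0.123]]'; python3 -c "
from h import *
R=Rt(-th(9.5),D)
go([.535,.0475,.08],R);go([.535,.0478,.037],R)
c=imaging.read_camera('wrist');cv2.imwrite('pics/w4.png',c['image'])"
```

```text
time: 7.55
eef_pos: [0.5337, 0.0476, 0.1524]
tcp_rot: [-0.082, 0.997, 0.001, -0.001]
contact_force: [1.4, -0.6, -0.7]
opening: 0.657
finger_force: 53.6
t 7.55 shift mm [-1.4 -0.5 72.4] rv [ 0.003 -0.002 -0.001] j [-0.1   0.08  1.99  0.    1.07 -1.84]
t 7.55 shift mm [ -1.6  -0.3 115.4] rv [ 0.003 -0.002 -0.001] j [-0.1   0.08  1.99  0.    1.07 -1.84]
```

```bash
python3 -m jog '[[1,-1.5,-0.5,40,0,0,0],[1,-1.5,-0.5,80,0,0,0],[1,-1.5,-0.5,95,0,0,0],[1,-1.5,-0.5,105,0,0,0],[1,-1.5,-0.5,112,0,0,0],[1,-1.5,-0.5,117,0,0,0],[1,-1.5,-0.5,117,0,0,0]]'
```

```text
time: 8.3
eef_pos: [0.5352, 0.0483, 0.0359]
tcp_rot: [-0.083, 0.997, 0.001, -0.001]
contact_force: [0.3, -0.7, 0.1]
opening: 0.666
finger_force: 53.6
```

```bash
python3 -m jog '[[0,0,0,0,0,0,0],[0,0,0,0,0,0,0],[0,0,0,0,0,0,0],[0,0,0,0,0,0,0],[0,0,0,0,0,0,0],[0,0,0,-20,0,0,0],[0,0,0,-55,0,0,0],[0,0,0,-90,0,0,0]]' && python3 -m jog '[[0,0,0,0,0,0,0.15],[0,0,0,0,0,0,0.3],[0,0,0,0,0,0,0.45],[0,0,0,0,0,0,0.6],[0,0,0,0,0,0,0.75],[0,0,0,0,0,0,0.9],[0,0,0,0,0,0,1.05],[0,0,0,0,0,0,1.2],[0,0,0,0,0,0,1.35],[0,0,0,0,0,0,1.5],[0,0,0,0,0,0,1.6],[0,0,0,0,0,0,1.6]]' && python3 -m jog '[[0,0,0,0,0,0,0.15],[0,0,0,0,0,0,0.3],[0,0,0,0,0,0,0.45],[0,0,0,0,0,0,0.6],[0,0,0,0,0,0,0.75],[0,0,0,0,0,0,0.9],[0,0,0,0,0,0,1.05],[0,0,0,0,0,0,1.2],[0,0,0,0,0,0,1.35],[0,0,0,0,0,0,1.5],[0,0,0,0,0,0,1.54],[0,0,0,0,0,0,1.54]]'
python3 - <<'E'
from h import *
R=Rt(th(9.5),D);go([.5315,.0477,.033],R)
s=get_state();c=imaging.read_camera('wrist');cv2.imwrite('pics/w5.png',c['image']);print(proj(c,[[.5315,.0477,.038],[.5315,.0477,.068]],s))
E
```

```text
time: 9.1
eef_pos: [0.5339, 0.0482, 0.1253]
tcp_rot: [-0.083, 0.997, 0.002, -0.003]
contact_force: [2.0, -0.4, 0.4]
opening: 1.001
finger_force: 0.0
time: 10.3
eef_pos: [0.5346, 0.0482, 0.1251]
tcp_rot: [0.657, 0.754, -0.0, -0.002]
contact_force: [-0.5, 0.7, -0.3]
opening: 0.998
finger_force: 0.0
time: 11.5
eef_pos: [0.5346, 0.0482, 0.1251]
tcp_rot: [0.996, 0.085, -0.002, -0.001]
contact_force: [-0.1, -0.8, 0.1]
opening: 0.998
finger_force: 0.0
t 11.5 shift mm [-2.8  0.2 92.1] rv [-0.003  0.003  0.003] j [-0.1   0.12  2.01  0.    1.02  1.3 ]
[[256.52998184 197.28896618]
 [256.53551207 212.94090808]]
```

View pics/w5.png

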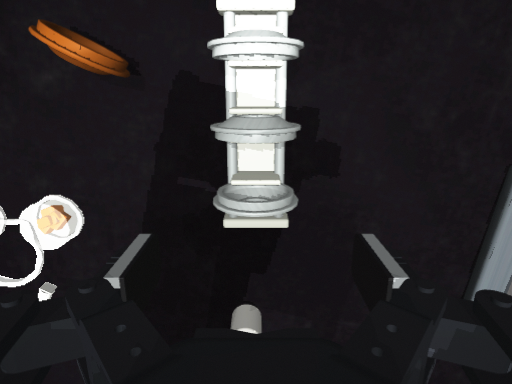

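The picture shows the near washer back in its slot at (256,199), as predicted (256.5,197). The other two are at (255,129) and (255,47).

```bash
python3 -m jog '[[0,-3,0,40,0,0,0],[0,-3,0,75,0,0,0],[0,-3,0,90,0,0,0],[0,-3,0,90,0,0,0],[1,-3,0,90,0,0,0],[1,-3,0,90,0,0,0],[1,-3,0,90,0,0,0],[1,-3,0,90,0,0,0],[1,-3,0,90,0,0,0],[1,-3,0,90,0,0,0],[1,-3,0,90,0,0,0]]' 60; python3 -m jog '[[1,0,0,-20,0,0,0],[1,0,0,-60,0,0,0],[1,0,0,-110,0,0,0],[1,0,0,-110,0,0,0],[1,0,0,-110,0,0,0]]'
python3 - <<'E'
from h import *
R=Rt(a,zt)
s=get_state();c=imaging.read_camera('wrist');im=c['image'];cv2.imwrite('pics/w6.png',im)
arb(.03,[0,0,-.004],R)
g=im[215:300,170:345].astype(int);m=(g.min(2)>95)&(g.max(2)-g.min(2)<25)
m=m.astype(np.uint8);n,l,st,ce=cv2.connectedComponentsWithStats(m)
for i in np.argsort(-st[1:,4])[:4]+1: print(st[i]+[170,215,0,0,0],ce[i]+[170,215])
print(proj(c,[np.array(s['eef_pos'])+Ro.from_quat(s['tcp_rot']).apply(v) for v in([0,0,-.004],[0,.03,-.004],[0,-.03,-.004])],s))
E
```

```text
time: 12.65
eef_pos: [0.5334, 0.0485, 0.0383]
tcp_rot: [0.997, 0.083, 0.001, -0.002]
contact_force: [-1.2, 2.1, 5.8]
opening: 0.656
finger_force: 62.2
time: 13.15
eef_pos: [0.5335, 0.0475, 0.1484]
tcp_rot: [0.996, 0.084, 0.002, -0.001]
contact_force: [-0.1, -0.1, -1.8]
opening: 0.652
finger_force: 64.7
t 13.2 shift mm [ 35.3 254.4  14.5] rv [-0.041  0.612  0.121] j [-0.1   0.08  2.    0.    1.06  1.3 ]
[ 196  222  121   43 2977] [256.17400067 239.93483373]
[ 196  254  121   38 1655] [254.93595166 278.05740181]
[190 269 133  31 979] [254.25025536 290.45863126]
[323 226  22  47 391] [336.50383632 245.42710997]
[[256.67173859 258.38495198]
 [327.29558989 258.33854027]
 [186.01750501 258.45372482]]
```

Run:
```python
import cv2,numpy as np
im=cv2.imread('pics/w6.png').astype(int);g=im.mean(2)
for r in range(216,276,3):
    row=g[r,180:335]
    print(r,' '.join(f"{int(v):3d}" for v in g[r,182:206:2]),'|',' '.join(f"{int(v):3d}" for v in g[r,308:334:2]))
```

```text
216  14  14  15  14  14  13  14  15  15  14  13  12 |  21  20  20  20  19  18  20  20  22  21  19  19  20
219  15  14  14  14  15  15  14  14  15  15  12  12 |  19  20  21  19  19  19  18  21  22  20  20  19  21
222  14  14  14  15  15  16  13  15  15  15  12  12 |  19  19  20  21  20  19  19  19  20  18  19  20  22
225  66  66  66  66  42  16  15  15  14  14  13  15 |  19  19  20  21  18  15  15  56  68  67  68  68  60
228 102 101 101  84  20  19  13  16  16  14  11  11 |  19  20  18  18  17  15  18  18 100 102 103 101 101
231 101 101 101  25  18  15  14  16  15  16  13  13 |  18  19  20  21  16  15  16  19  43 101 101 102 102
234 102 101  55  18  17  14  14  16  17  16  12  27 |  30  19  20  19  16  14  16  17  18  76 102 101 102
237 101  73  20  17  15  16  13  16  16  29  87 103 |  99  75  20  19  17  15  14  15  18  20  86 101 101
240  98  19  18  13  16  15  15  16  62 100 102 104 | 102 101 101  43  14  14  16  14  15  19  19 100 101
243  33  20  15  15  14  14  15  30  91  99 102 100 |  98 102 103 101  36  16  15  15  15  16  19  43 101
246  19  17  14  14  14  13  16  86  99 
[... 319 characters left out ...]
90  88  86 |  84  88  90  94 100  67  15  15  15  15  15  15  18
258  15  15  15  15  13  59  90 107  97  93  92  90 |  84  88  91 104  96  87  34  16  16  15  14  16  14
261  13  14  15  13  15  85  91 101 120 113  98  93 |  88  92 101 109  88  90  71  15  16  15  14  15  15
264  14  14  15  15  60  91  90  94 120 123 131 110 | 108 122 118 100  90  92  94  45  15  14  16  14  15
267  14  14  15  14  88  89  89  87 113 125 129 136 | 123 119 112  95  92  94  96  85  15  14  16  15  16
270  15  15  13  15 109  96  94  92  99 124 129 135 | 121 115 108  87  89  92  95 103  24  15  14  15  15
273  15  14  14  15 104 111  98  96  94  90 122 134 | 123 114  92  92  94  98 107 101  15  16  16  14  16
```

```bash
python3 -c "
from kin import *
R=Rt(a,zt);off=[-.006,.0,-.001]
arb(.03,off,R);arb(0,off,R)"
```

```text
t 13.2 shift mm [ 38.5 254.8   8.6] rv [-0.041  0.612  0.121] j [-0.1   0.08  2.    0.    1.06  1.3 ]
t 13.2 shift mm [ 14.1 251.7  25.8] rv [-0.041  0.612  0.121] j [-0.1   0.08  2.    0.    1.06  1.3 ]
```

```bash
python3 -m jog '[[1,10,40,-20,-0.008,0.12,0.024],[1,20,80,-30,-0.016,0.24,0.048],[1,30,120,-30,-0.024,0.36,0.072],[1,35,160,-30,-0.032,0.49,0.096],[1,38,200,-20,-0.041,0.612,0.121],[1,38,235,-5,-0.041,0.612,0.121],[1,38,254,8,-0.041,0.612,0.121],[1,38,254,8,-0.041,0.612,0.121],[1,38,254,8,-0.041,0.612,0.121],[1,38,254,8,-0.041,0.612,0.121]]'
python3 - <<'E'
from h import *
off=[-.006,.0,-.001];R=Rt(a,zt)
s=get_state();arb(.03,off,R);arb(0,off,R)
c=imaging.read_camera("wrist");im=c["image"];cv2.imwrite("pics/w7.png",im)
print("tip",proj(c,tip,s),"back",proj(c,tip-.03*a,s),"W",proj(c,tip+a*.03,s))
cv2.imwrite("pics/w7c.png",cv2.resize(im[190:384,130:390],None,fx=3,fy=3))
E
```

```text
time: 14.2
eef_pos: [0.6112, -0.1952, 0.1358]
tcp_rot: [0.954, 0.02, 0.299, -0.007]
contact_force: [-0.1, -0.1, -0.2]
opening: 0.652
finger_force: 64.8
t 14.2 shift mm [ 1.5  2.  -0.3] rv [-0.001  0.002  0.   ] j [-0.6   0.12  2.07  0.71  0.55  0.39]
t 14.2 shift mm [-28.5   2.   -0.2] rv [-0.001  0.002  0.   ] j [-0.6   0.12  2.07  0.71  0.55  0.39]
tip [[260.61159033 320.59614622]] back [[260.33997384 372.65953768]] W [[260.91527417 262.58265423]]
```

View pics/w7c.png

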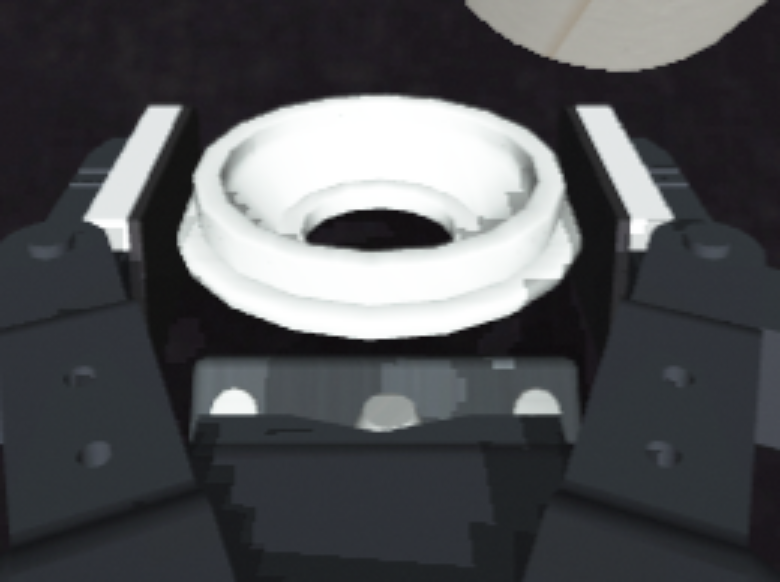

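The last picture shows the washer square in the jaws, bore at (378,230), with the arbor tip at (389,412). That is 1.5 mm towards tool +y, so I correct and slide on.

```bash
python3 -m jog '[[1,-10,1.5,0,0,0,0],[1,-20,1.5,0,0,0,0],[1,-30,1.5,0,0,0,0],[1,-34,1.5,0,0,0,0],[1,-38,1.5,0,0,0,0],[1,-42,1.5,0,0,0,0],[1,-46,1.5,0,0,0,0],[1,-46,1.5,0,0,0,0]]'
cat > st.py <<'E'
from h import *
import sys
s=get_state();R=Rt(a,zt);print("t",round(s["time"],2),"F tool",(R.T@s["contact_force"]).round(1),"M",(R.T@s["wrist_torque"]).round(2),"d(tcp along a)",((R.T@(np.array(s["eef_pos"])-tip))*1000).round(1),"rv",Ro.from_matrix(R.T@Ro.from_quat(s["tcp_rot"]).as_matrix()).as_rotvec().round(3),"op",round(s["opening"],3),np.round(s["qpos"],2))
E
python3 st.py
```

```text
time: 15.05
eef_pos: [0.5747, -0.1995, 0.1119]
tcp_rot: [0.953, 0.02, 0.301, -0.007]
contact_force: [-4.2, 3.8, 8.3]
opening: 0.652
finger_force: 65.4
t 15.05 F tool [ 1.4 -4.  -9.1] M [ 0.67 -0.16  0.01] d(tcp along a) [-9.1  0.8 -0.2] rv [ 0.001  0.001 -0.   ] op 0.652 [-0.65  0.1   2.16  0.8   0.54  0.25]
```

```bash
python3 -m jog '[[1,0,-1,-2,0,0,0],[1,0,-1.5,-3,0,0,0],[1,0,-1.5,-3,0,0,0]]'; python3 st.py
```

```text
time: 15.35
eef_pos: [0.5716, -0.198, 0.1119]
tcp_rot: [0.954, 0.02, 0.3, -0.006]
contact_force: [0.1, 0.0, -0.5]
opening: 0.652
finger_force: 64.8
t 15.35 F tool [-0.2 -0.   0.4] M [-0.   -0.32  0.01] d(tcp along a) [-11.6  -0.8  -1.9] rv [-0.    -0.002  0.   ] op 0.652 [-0.65  0.09  2.16  0.79  0.54  0.26]
```

```bash
python3 -m jog '[[1,-6,0,0,0,0,0],[1,-12,0,0,0,0,0],[1,-18,0,0,0,0,0],[1,-24,0,0,0,0,0],[1,-24,0,0,0,0,0]]'; python3 st.py
```

```text
time: 15.85
eef_pos: [0.5512, -0.1986, 0.0974]
tcp_rot: [0.954, 0.019, 0.299, -0.007]
contact_force: [-0.2, 0.7, -0.3]
opening: 0.656
finger_force: 64.8
t 15.85 F tool [-0.3 -0.7  0.1] M [ 0.03 -0.38  0.02] d(tcp along a) [-36.7  -1.1  -1.8] rv [ 0.001 -0.003  0.002] op 0.656 [-0.67  0.08  2.21  0.84  0.53  0.19]
```

```bash
python3 -m jog '[[1,-5,0,0,0,0,0],[1,-10,0,0,0,0,0],[1,-15,0,0,0,0,0],[1,-20,0,0,0,0,0],[1,-20,0,0,0,0,0]]'; python3 st.py;python3 -m jog '[[1,-2,0,0,0,0,0],[1,-4,0,0,0,0,0],[1,-6,0,0,0,0,0],[1,-6,0,0,0,0,0]]'; python3 st.py
```

```text
time: 16.35
eef_pos: [0.5352, -0.1993, 0.0864]
tcp_rot: [0.954, 0.019, 0.299, -0.007]
contact_force: [-0.7, 0.5, -0.5]
opening: 0.654
finger_force: 64.8
t 16.35 F tool [-0.9 -0.5  0. ] M [ 0.05 -0.33 -0.05] d(tcp along a) [-56.2  -1.1  -1.9] rv [ 0.    -0.003  0.001] op 0.654 [-0.7   0.07  2.24  0.88  0.52  0.12]
time: 16.75
eef_pos: [0.5309, -0.1997, 0.0835]
tcp_rot: [0.954, 0.02, 0.3, -0.006]
contact_force: [0.2, -0.2, -0.6]
opening: 0.65
finger_force: 64.8
t 16.75 F tool [-0.1  0.2  0.6] M [ 0.01 -0.31 -0.03] d(tcp along a) [-61.3  -0.8  -2.1] rv [-0.    -0.002  0.001] op 0.65 [-0.71  0.07  2.25  0.89  0.52  0.1 ]
```

```bash
python3 -m jog '[[1,-1.5,0,0,0,0,0],[1,-3,0,0,0,0,0],[1,-4,0,0,0,0,0],[1,-4,0,0,0,0,0]]'>/dev/null; python3 st.py;python3 -m jog '[[1,-1.5,0,0,0,0,0],[1,-3,0,0,0,0,0],[1,-4,0,0,0,0,0],[1,-4,0,0,0,0,0]]' >/dev/null; python3 st.py
```

```text
t 17.15 F tool [-0.9 -0.   1.2] M [ 0.01 -0.38 -0.06] d(tcp along a) [-65.3  -0.8  -2.1] rv [-0.    -0.002  0.001] op 0.655 [-0.71  0.07  2.26  0.9   0.52  0.09]
t 17.55 F tool [-0.9 -0.1  0.9] M [ 0.01 -0.33 -0.04] d(tcp along a) [-69.3  -0.8  -2.1] rv [-0.    -0.002  0.001] op 0.653 [-0.72  0.07  2.27  0.91  0.52  0.07]
```

```bash
for i in 1 2 3; do :; done; python3 -m jog '[[1,-1.5,0,0,0,0,0],[1,-3,0,0,0,0,0],[1,-3,0,0,0,0,0]]'>/dev/null; python3 st.py;python3 -m jog '[[1,-1.5,0,0,0,0,0],[1,-3,0,0,0,0,0],[1,-3,0,0,0,0,0]]' >/dev/null; python3 st.py
```

```text
t 17.85 F tool [-0.1  0.1  1. ] M [ 0.01 -0.35 -0.02] d(tcp along a) [-72.3  -0.8  -2.1] rv [-0.    -0.002  0.001] op 0.657 [-0.72  0.07  2.27  0.92  0.52  0.06]
t 18.15 F tool [-0.7 -0.1  1.1] M [ 0.06 -0.37  0.01] d(tcp along a) [-75.4  -0.9  -2.1] rv [-0.    -0.002  0.001] op 0.649 [-0.72  0.06  2.28  0.92  0.52  0.05]
```

```bash
python3 -m jog '[[1,-1.5,0,0,0,0,0],[1,-3,0,0,0,0,0],[1,-3,0,0,0,0,0]]'>/dev/null; python3 st.py;python3 -m jog '[[1,-1.5,0,0,0,0,0],[1,-3,0,0,0,0,0],[1,-3,0,0,0,0,0]]' >/dev/null; python3 st.py
```

```text
t 18.45 F tool [ 0.1 -0.6  0.2] M [ 0.01 -0.36  0.02] d(tcp along a) [-78.4  -0.9  -2.1] rv [-0.    -0.002  0.001] op 0.652 [-0.73  0.06  2.28  0.93  0.52  0.04]
t 18.75 F tool [-0.8 -0.3  0.8] M [-0.02 -0.36  0.01] d(tcp along a) [-81.4  -0.8  -2.1] rv [-0.    -0.002  0.001] op 0.651 [-0.73  0.06  2.29  0.94  0.52  0.03]
```

```bash
python3 -m jog '[[1,-1.5,0,0,0,0,0],[1,-3,0,0,0,0,0],[1,-3,0,0,0,0,0]]'>/dev/null; python3 st.py;python3 -m jog '[[1,-1.5,0,0,0,0,0],[1,-3,0,0,0,0,0],[1,-3,0,0,0,0,0]]' >/dev/null; python3 st.py
```

```text
t 19.05 F tool [ 1.6 -0.2  1.1] M [-0.01 -0.21 -0.01] d(tcp along a) [-83.8  -0.7  -2.2] rv [-0.    -0.001  0.001] op 0.654 [-0.74  0.06  2.29  0.94  0.52  0.02]
t 19.35 F tool [ 8.3 -2.6  6.8] M [ 0.41  1.04 -0.02] d(tcp along a) [-84.   -0.5  -2.7] rv [0.001 0.003 0.001] op 0.649 [-0.74  0.06  2.29  0.95  0.52  0.01]
```

```bash
python3 -m jog '[[1,-1,0,0,0,0,0],[1,-2.5,0,0,0,0,0],[1,-2.5,0,0,0,0,0],[1,-2.5,0,0,0,0,0]]'>/dev/null; python3 st.py;python3 -m jog '[[1,2,0,0,0,0,0],[1,4,0,0,0,0,0],[1,4,0,0,0,0,0]]' >/dev/null; python3 st.py
```

```text
t 19.75 F tool [14.1 -3.3 10.5] M [ 0.65  2.04 -0.03] d(tcp along a) [-84.1  -0.4  -3. ] rv [0.001 0.007 0.001] op 0.652 [-0.74  0.06  2.3   0.96  0.52 -0.  ]
t 20.05 F tool [ 5.4 -2.5  1. ] M [0.2  0.6  0.02] d(tcp along a) [-83.9  -0.4  -2.5] rv [-0.001  0.001  0.   ] op 0.648 [-0.74  0.06  2.29  0.95  0.52  0.01]
```

```bash
python3 -m jog '[[0,0.5,0,0,0,0,0],[0,0.5,0,0,0,0,0],[0,0.5,0,0,0,0,0],[0,0.5,0,0,0,0,0],[0,0.5,0,0,0,0,0]]'; python3 st.py; python3 -m jog '[[0,0,0,-25,0,0,0],[0,0,0,-60,0,0,0],[0,0,0,-90,0,0,0],[0,0,0,-90,0,0,0]]'
python3 - <<'E'
from h import *
T=imaging.read_camera("top");S=imaging.read_camera("side");cv2.imwrite("pics/t2.png",T["image"]);cv2.imwrite("pics/s2.png",S["image"])
R=Rt(th(9.5),D)
go([.5785,.0565,.11],R);go([.5785,.0565,.04],R)
E
```

```text
time: 20.55
eef_pos: [0.5111, -0.2006, 0.0696]
tcp_rot: [0.954, 0.02, 0.3, -0.006]
contact_force: [-0.1, -0.1, -0.5]
opening: 0.998
finger_force: 0.0
t 20.55 F tool [-0.4  0.1  0.3] M [ 0.03 -0.22 -0.01] d(tcp along a) [-85.5  -0.8  -2.1] rv [-0.    -0.002  0.001] op 0.998 [-0.74  0.06  2.3   0.94  0.52  0.02]
time: 20.95
eef_pos: [0.4603, -0.2044, 0.1475]
tcp_rot: [0.953, 0.02, 0.302, -0.003]
contact_force: [-0.5, 0.4, 1.8]
opening: 1.002
finger_force: 0.0
t 21.05 shift mm [  86.2 -254.6  101.7] rv [ 0.039 -0.61  -0.121] j [-0.83 -0.21  2.37  0.75  0.7   0.18]
t 21.05 shift mm [  46.1 -254.7  159.1] rv [ 0.039 -0.61  -0.121] j [-0.83 -0.21  2.37  0.75  0.7   0.18]
```

```bash
python3 -c "
from h import *
R=Rt(th(9.5),D)
go([.50,-.08,.20],R);go([.582,.0558,.12],R)"
```

```text
t 21.05 shift mm [  68.9 -121.3  -20. ] rv [ 0.039 -0.61  -0.121] j [-0.83 -0.21  2.37  0.75  0.7   0.18]
t 21.05 shift mm [  94.8 -253.8   95.5] rv [ 0.039 -0.61  -0.121] j [-0.83 -0.21  2.37  0.75  0.7   0.18]
```

```bash
python3 -m jog '[[0,25,-10,-35,0.008,-0.12,-0.024],[0,40,-40,-35,0.016,-0.24,-0.048],[0,55,-80,-30,0.024,-0.37,-0.072],[0,69,-121,-20,0.032,-0.5,-0.1],[0,80,-160,20,0.039,-0.61,-0.121],[0,88,-200,50,0.039,-0.61,-0.121],[0,95,-240,80,0.039,-0.61,-0.121],[0,95,-254,95,0.039,-0.61,-0.121],[0,95,-254,95,0.039,-0.61,-0.121],[0,95,-254,95,0.039,-0.61,-0.121],[0,95,-254,95,0.039,-0.61,-0.121]]'
python3 - <<'E'
from h import *
R=Rt(th(9.5),D);go([.582,.0558,.034],R)
s=get_state();c=imaging.read_camera('wrist');im=c['image'];cv2.imwrite('pics/w8.png',im)
print(proj(c,[[.5775,.055,.038],[.5775,.055,.068]],s))
# washer row extents: width of bright stretch per row near col 256
g=im.mean(2)
for r in range(150,250,4):
    b=np.where(g[r,190:322]>70)[0]+190
    print(r,b.min() if len(b) else None,b.max() if len(b) else None,end='; ')
E
```

```text
time: 22.15
eef_pos: [0.5815, 0.0558, 0.1201]
tcp_rot: [0.997, 0.083, -0.001, -0.0]
contact_force: [-1.1, 1.3, 0.3]
opening: 0.999
finger_force: 0.0
t 22.15 shift mm [ 0.6  0.2 86.1] rv [-0.001  0.002  0.   ] j [-0.08  0.22  1.9   0.    1.02  1.33]
[[256.55567325 201.08899657]
 [256.66773111 217.61308457]]
150 225 284; 154 225 284; 158 225 284; 162 226 284; 166 226 284; 170 226 284; 174 226 284; 178 226 283; 182 226 283; 186 226 283; 190 218 292; 194 213 297; 198 211 298; 202 211 298; 206 215 294; 210 217 292; 214 220 289; 218 227 283; 222 227 282; 226 228 282; 230 228 282; 234 228 282; 238 228 282; 242 228 282; 246 228 282;
```

```bash
python3 -m jog '[[0,0.5,-0.6,40,0,0,0],[0,0.5,-0.6,70,0,0,0],[0,0.5,-0.6,86,0,0,0],[0,0.5,-0.6,86,0,0,0],[1,0.5,-0.6,86,0,0,0],[1,0.5,-0.6,86,0,0,0],[1,0.5,-0.6,86,0,0,0],[1,0.5,-0.6,86,0,0,0],[1,0.5,-0.6,86,0,0,0],[1,0.5,-0.6,86,0,0,0],[1,0.5,-0.6,86,0,0,0]]'; python3 -m jog '[[1,0,0,-20,0,0,0],[1,0,0,-60,0,0,0],[1,0,0,-110,0,0,0],[1,0,0,-110,0,0,0],[1,0,0,-110,0,0,0]]'
python3 - <<'E'
from h import *
s=get_state();c=imaging.read_camera('wrist');im=c['image'];cv2.imwrite('pics/w9.png',im);g=im.mean(2)
for r in range(216,300,4):
    b=np.where(g[r,150:365]>60)[0]+150; d=g[r]>60; l=h=256
    while d[max(0,l-1):l].any() or g[r,l-3:l].max()>60: l-=1
    while g[r,h+1:h+4].max()>60: h+=1
    print(r,l,h,end='; ')
R=Rt(a,zt);arb(.03,[-.005,0,-.001],R)
E
```

```text
time: 23.3
eef_pos: [0.5841, 0.0573, 0.0376]
tcp_rot: [0.997, 0.083, 0.002, -0.0]
contact_force: [-0.1, 0.7, 5.1]
opening: 0.653
finger_force: 62.2
time: 23.8
eef_pos: [0.5838, 0.0571, 0.1477]
tcp_rot: [0.997, 0.083, 0.003, 0.0]
contact_force: [-0.7, -0.5, -1.3]
opening: 0.652
finger_force: 64.1
216 231 280; 220 231 280; 224 231 280; 228 231 280; 232 231 280; 236 218 294; 240 208 304; 244 202 310; 248 197 315; 252 195 317; 256 194 318; 260 192 320; 264 191 321; 268 189 323; 272 188 323; 276 189 322; 280 192 320; 284 194 317; 288 198 314; 292 200 311; 296 204 307; t 23.85 shift mm [-13.3 255.6   8.9] rv [-0.039  0.61   0.121] j [-0.08  0.19  1.88  0.    1.07  1.33]
```

```bash
cat >> h.py <<'E'
def tcp(x,y,z):
    R=Rt(a,zt);go(tip+R@np.array([x,y,z])/1000,R)
E
python3 -c "
from h import *
tcp(40,-.3,-2)"
```

```text
t 23.85 shift mm [-11.  255.6   3.6] rv [-0.039  0.61   0.121] j [-0.08  0.19  1.88  0.    1.07  1.33]
```

```bash
python3 -m jog '[[1,0,40,-20,-0.008,0.12,0.024],[1,0,80,-30,-0.016,0.24,0.048],[1,0,120,-35,-0.024,0.36,0.072],[1,-5,160,-35,-0.032,0.49,0.096],[1,-11,200,-25,-0.039,0.61,0.121],[1,-11,235,-10,-0.039,0.61,0.121],[1,-11,255.5,3.5,-0.039,0.61,0.121],[1,-11,255.5,3.5,-0.039,0.61,0.121],[1,-11,255.5,3.5,-0.039,0.61,0.121],[1,-11,255.5,3.5,-0.039,0.61,0.121]]'>/dev/null; python3 st.py; python3 -c "
from h import *
tcp(0,-.3,-2)"
```

```text
t 24.85 F tool [ 0.3 -1.   0.8] M [ 0.01 -0.38 -0.04] d(tcp along a) [38.7 -1.7 -1.1] rv [ 0.001 -0.002 -0.   ] op 0.653 [-0.59  0.12  2.06  0.7   0.56  0.41]
t 24.85 shift mm [-38.7   1.4  -0.8] rv [-0.001  0.002  0.   ] j [-0.59  0.12  2.06  0.7   0.56  0.41]
```

```bash
python3 -m jog '[[1,-10,1,-0.8,0,0,0],[1,-20,1,-0.8,0,0,0],[1,-28,1,-0.8,0,0,0],[1,-36,1,-0.8,0,0,0],[1,-42,1,-0.8,0,0,0],[1,-48,1,-0.8,0,0,0],[1,-48,1,-0.8,0,0,0]]'>/dev/null; python3 st.py; python3 -m jog '[[1,-5,0,0,0,0,0],[1,-10,0,0,0,0,0],[1,-10,0,0,0,0,0]]'>/dev/null; python3 st.py
```

```text
t 25.55 F tool [-0.2  0.7  0.9] M [-0.01 -0.31  0.03] d(tcp along a) [-10.    0.3  -2. ] rv [ 0.    -0.003  0.001] op 0.655 [-0.65  0.09  2.16  0.79  0.54  0.27]
t 25.85 F tool [-0.3  0.5  1.9] M [-0.02 -0.33 -0.02] d(tcp along a) [-19.8   0.3  -2. ] rv [ 0.    -0.002  0.001] op 0.653 [-0.66  0.09  2.18  0.81  0.54  0.24]
```

```bash
python3 -m jog '[[1,-6,-0.3,0,0,0,0],[1,-12,-0.3,0,0,0,0],[1,-18,-0.3,0,0,0,0],[1,-24,-0.3,0,0,0,0],[1,-30,-0.3,0,0,0,0],[1,-30,-0.3,0,0,0,0]]'>/dev/null; python3 st.py; python3 -m jog '[[1,-4,0,0,0,0,0],[1,-8,0,0,0,0,0],[1,-12,0,0,0,0,0],[1,-12,0,0,0,0,0]]'>/dev/null; python3 st.py
```

```text
t 26.45 F tool [-1.1  0.4  0.7] M [ 0.01 -0.37  0.01] d(tcp along a) [-50.2  -0.2  -2. ] rv [ 0.    -0.003  0.002] op 0.657 [-0.69  0.07  2.23  0.87  0.53  0.14]
t 26.85 F tool [-1.1  0.3  1.2] M [ 0.   -0.32 -0.  ] d(tcp along a) [-61.6  -0.   -2.1] rv [ 0.    -0.002  0.001] op 0.654 [-0.71  0.07  2.25  0.89  0.52  0.1 ]
```

```bash
python3 -m jog '[[1,-2,0,0,0,0,0],[1,-4,0,0,0,0,0],[1,-5.5,0,0,0,0,0],[1,-5.5,0,0,0,0,0]]'>/dev/null; python3 st.py; python3 -m jog '[[1,-1.5,0,0,0,0,0],[1,-3,0,0,0,0,0],[1,-4,0,0,0,0,0],[1,-4,0,0,0,0,0]]'>/dev/null; python3 st.py
```

```text
t 27.25 F tool [-1.   0.4  0.1] M [-0.04 -0.31 -0.03] d(tcp along a) [-66.7   0.1  -2.2] rv [-0.    -0.002  0.001] op 0.652 [-0.71  0.07  2.26  0.9   0.52  0.08]
t 27.65 F tool [ 3.3 -1.2  3.7] M [0.2  0.3  0.02] d(tcp along a) [-69.1   0.3  -2.6] rv [-0.     0.001  0.001] op 0.654 [-0.72  0.07  2.27  0.91  0.52  0.07]
```

```bash
python3 -m jog '[[1,-1.5,0,0,0,0,0],[1,-3,0,0,0,0,0],[1,-4.5,0,0,0,0,0],[1,-4.5,0,0,0,0,0]]'>/dev/null; python3 st.py; python3 -m jog '[[1,2,0,0,0,0,0],[1,4.5,0,0,0,0,0],[1,4.5,0,0,0,0,0]]'>/dev/null; python3 st.py
```

```text
t 28.05 F tool [15.7 -4.  10.2] M [0.6  2.18 0.12] d(tcp along a) [-69.3   0.6  -3.2] rv [0.001 0.007 0.002] op 0.652 [-0.72  0.06  2.27  0.93  0.53  0.05]
t 28.35 F tool [ 4.5 -1.3  0.2] M [0.19 0.37 0.07] d(tcp along a) [-69.1   0.4  -2.6] rv [-0.001  0.     0.   ] op 0.653 [-0.72  0.07  2.27  0.91  0.52  0.07]
```

```bash
python3 -m jog '[[0,0.3,0,0,0,0,0],[0,0.3,0,0,0,0,0],[0,0.3,0,0,0,0,0],[0,0.3,0,0,0,0,0],[0,0.3,0,0,0,0,0]]'>/dev/null; python3 st.py; python3 -m jog '[[0,0,0,-25,0,0,0],[0,0,0,-60,0,0,0],[0,0,0,-90,0,0,0],[0,0,0,-90,0,0,0]]'>/dev/null
python3 - <<'E'
from h import *
R=Rt(th(9.5),D)
go([.52,-.08,.20],R);go([.6,.0600,.18],R)
E
```

```text
t 28.85 F tool [0.3 0.4 0.3] M [ 0.02 -0.31  0.04] d(tcp along a) [-70.5   0.2  -2.2] rv [-0.    -0.002  0.001] op 1.002 [-0.72  0.07  2.27  0.91  0.52  0.07]
t 29.25 shift mm [  68.4 -122.6   -6.1] rv [ 0.044 -0.613 -0.12 ] j [-0.81 -0.2   2.34  0.73  0.7   0.22]
t 29.25 shift mm [ 127.2 -259.4   58.9] rv [ 0.044 -0.613 -0.12 ] j [-0.81 -0.2   2.34  0.73  0.7   0.22]
```

```bash
python3 -m jog '[[0,25,-10,-35,0.008,-0.12,-0.024],[0,40,-40,-35,0.016,-0.24,-0.048],[0,55,-80,-25,0.024,-0.37,-0.072],[0,68,-122,-10,0.032,-0.5,-0.1],[0,90,-165,15,0.044,-0.613,-0.12],[0,110,-210,40,0.044,-0.613,-0.12],[0,127,-259,59,0.044,-0.613,-0.12],[0,127,-259,59,0.044,-0.613,-0.12],[0,127,-259,59,0.044,-0.613,-0.12],[0,127,-259,59,0.044,-0.613,-0.12]]' && python3 -m jog '[[0,0,0,0,0,0,-0.15],[0,0,0,0,0,0,-0.3],[0,0,0,0,0,0,-0.45],[0,0,0,0,0,0,-0.6],[0,0,0,0,0,0,-0.75],[0,0,0,0,0,0,-0.9],[0,0,0,0,0,0,-1.05],[0,0,0,0,0,0,-1.2],[0,0,0,0,0,0,-1.35],[0,0,0,0,0,0,-1.5],[0,0,0,0,0,0,-1.6],[0,0,0,0,0,0,-1.6]]' && python3 -m jog '[[0,0,0,0,0,0,-0.15],[0,0,0,0,0,0,-0.3],[0,0,0,0,0,0,-0.45],[0,0,0,0,0,0,-0.6],[0,0,0,0,0,0,-0.75],[0,0,0,0,0,0,-0.9],[0,0,0,0,0,0,-1.05],[0,0,0,0,0,0,-1.2],[0,0,0,0,0,0,-1.35],[0,0,0,0,0,0,-1.5],[0,0,0,0,0,0,-1.54],[0,0,0,0,0,0,-1.54]]'
python3 - <<'E'
from h import *
R=Rt(-th(9.5),D);go([.6224,.0636,.12],R);go([.6224,.0636,.034],R)
E
```

```text
time: 30.25
eef_pos: [0.5987, 0.0608, 0.1759]
tcp_rot: [0.996, 0.084, -0.003, -0.003]
contact_force: [0.4, -0.1, 0.3]
opening: 1.002
finger_force: 0.0
time: 31.45
eef_pos: [0.5989, 0.0593, 0.1772]
tcp_rot: [0.636, 0.772, 0.001, -0.003]
contact_force: [-0.8, 0.1, -0.5]
opening: 1.002
finger_force: 0.0
time: 32.65
eef_pos: [0.599, 0.06, 0.177]
tcp_rot: [-0.081, 0.997, 0.003, -0.002]
contact_force: [0.3, -0.1, -0.2]
opening: 0.998
finger_force: 0.0
t 32.65 shift mm [-23.9  -0.6  56.9] rv [ 0.006 -0.004 -0.004] j [-0.07  0.19  1.82  0.01  1.14 -1.81]
t 32.65 shift mm [-24.2  -1.1 142.9] rv [ 0.006 -0.004 -0.004] j [-0.07  0.19  1.82  0.01  1.14 -1.81]
```

```bash
python3 -m jog '[[0,-24,-0.6,30,0.006,-0.004,-0.004],[0,-24,-0.6,57,0.006,-0.004,-0.004],[0,-24,-0.6,57,0.006,-0.004,-0.004]]'
python3 - <<'E'
from h import *
R=Rt(-th(9.5),D);go([.6224,.0636,.034],R)
s=get_state();c=imaging.read_camera('wrist');im=c['image'];cv2.imwrite('pics/w10.png',im)
print(proj(c,[[.6273,.0645,.038],[.6273,.0645,.068]],s))
g=im.mean(2)
for r in range(180,300,4):
    b=np.where(g[r,190:322]>70)[0]+190
    print(r,b.min() if len(b) else None,b.max() if len(b) else None,end='; ')
E
```

```text
time: 32.95
eef_pos: [0.6197, 0.0643, 0.1151]
tcp_rot: [-0.083, 0.997, 0.001, -0.004]
contact_force: [-0.5, 0.1, -0.4]
opening: 1.007
finger_force: 0.0
t 32.95 shift mm [-3.2 -1.3 81.1] rv [ 0.002 -0.009  0.   ] j [-0.06  0.31  1.8   0.    1.04 -1.8 ]
[[253.72172256 210.38199693]
 [253.44535545 228.14780381]]
180 225 284; 184 225 283; 188 226 283; 192 226 283; 196 223 286; 200 217 292; 204 215 294; 208 213 296; 212 211 298; 216 211 298; 220 213 296; 224 217 291; 228 222 287; 232 221 288; 236 221 289; 240 221 288; 244 None None; 248 None None; 252 None None; 256 None None; 260 None None; 264 None None; 268 None None; 272 None None; 276 None None; 280 None None; 284 None None; 288 None None; 292 233 234; 296 231 243;
```

```bash
python3 -m jog '[[0,-3.5,-0.9,40,0.002,-0.009,0],[0,-3.5,-0.9,65,0.002,-0.009,0],[0,-3.5,-0.9,81,0.002,-0.009,0],[0,-3.5,-0.9,81,0.002,-0.009,0],[1,-3.5,-0.9,81,0.002,-0.009,0],[1,-3.5,-0.9,81,0.002,-0.009,0],[1,-3.5,-0.9,81,0.002,-0.009,0],[1,-3.5,-0.9,81,0.002,-0.009,0],[1,-3.5,-0.9,81,0.002,-0.009,0],[1,-3.5,-0.9,81,0.002,-0.009,0],[1,-3.5,-0.9,81,0.002,-0.009,0]]'; python3 -m jog '[[1,0,0,-20,0,0,0],[1,0,0,-60,0,0,0],[1,0,0,-110,0,0,0],[1,0,0,-140,0,0,0],[1,0,0,-140,0,0,0]]'
python3 - <<'E'
from h import *
s=get_state();c=imaging.read_camera('wrist');im=c['image'];cv2.imwrite('pics/w11.png',im);g=im.mean(2)
for r in range(216,300,4):
    l=h=256
    while g[r,l-3:l].max()>60: l-=1
    while g[r,h+1:h+4].max()>60: h+=1
    print(r,l,h,end='; ')
R=Rt(th(9.5),D)
print();go([.58,.02,.20],R)
E
```

```text
time: 34.1
eef_pos: [0.6286, 0.0649, 0.0423]
tcp_rot: [-0.085, 0.996, -0.001, 0.007]
contact_force: [-0.5, 1.4, 5.5]
opening: 0.655
finger_force: 62.1
time: 34.6
eef_pos: [0.6291, 0.0646, 0.1874]
tcp_rot: [-0.085, 0.996, -0.002, 0.012]
contact_force: [1.3, -0.3, -0.2]
opening: 0.649
finger_force: 64.4
216 233 278; 220 219 293; 224 209 303; 228 204 308; 232 199 313; 236 197 314; 240 196 316; 244 196 316; 248 195 317; 252 256 256; 256 256 256; 260 256 256; 264 192 320; 268 194 318; 272 196 316; 276 201 310; 280 207 304; 284 215 297; 288 228 285; 292 256 256; 296 256 256; 
t 34.65 shift mm [ 53.8 -36.1 -17.2] rv [-0.027 -0.006 -3.138] j [-0.06  0.24  1.75  0.    1.13 -1.8 ]
```

Run:
```python
import cv2,numpy as np
g=cv2.imread('pics/w11.png').mean(2)
for r in range(240,276,3):
    b=np.where(g[r,184:330]>60)[0]+184;print(r,b.min(),b.max(),' '.join(f"{int(v):3d}" for v in g[r,180:210:2]),'|',' '.join(f"{int(v):3d}" for v in g[r,306:336:2]))
print([ (r,int(g[r,256])) for r in range(210,300,4)])
```

```text
240 196 329 113 112  29  22  20  19  19  19  98 115 115 110  93 104 121 |  96  97 114 116 117  70  19  18  18  20  22  50 113 113 112
243 196 316 113  50  23  20  18  19  19  20  98 117 114 111 106 105 119 |  99 110 115 119 121  88  18  19  18  18  22  22  85 113 113
246 195 316  70  23  22  17  19  18  19  19  98 120 115 111 108 102 113 | 106 114 117 123 133  92  17  19  17  19  18  23  22  97 112
249 194 317  22  22  20  20  19  19  19  74 108 120 120 113 109 107 102 | 113 117 121 128 137 113  54  18  18  18  19  19  23  23 111
252 193 319  23  20  19  19  20  19  20 104 107 116 131 128 118 115 111 | 123 128 144 157 127 112 116  22  19  18  19  19  20  23  49
255 192 320  20  19  20  19  18  20  91 112 110 114 130 136 143 133 121 | 152 167 158 150 114 111 115  71  19  18  19  18  18  22  22
258 191 321  17  18  18  19  18  21 119 115 113 110 131 136 142 148 157 | 169 161 155 139 111 113 117 120  20  18  17  19  18  18  23
261 191 321  18  20  17  20  19  38 128 121 115 115 118 138 145 153 158 | 164 158 147 121 116 121 128 143  43  18  19  18  17  18  20
264 192 320  19  19  19  19  18  20 118 132 122 118 114 109 142 152 157 | 160 136 111 115 120 127 144 115  19  18  17  19  19  18  18
267 193 319  20  19  19  19  18  19  19 137 138 127 121 119 115 117 149 | 113 117 122 126 130 151 126  19  19  19  18  18  17  19  19
270 195 317  19  18  18  19  19  19  18  18 149 155 140 128 121 117 113 | 121 124 134 153 169 156  25  19  18  18  19  19  18  19  22
273 196 315  18  18  18  19  18  18  18  19  63 140 157 160 148 131 125 | 138 169 170 163 145  39  18  18  19  18  19  18  17  19  26
[(210, 21), (214, 84), (218, 192), (222, 200), (226, 190), (230, 204), (234, 196), (238, 181), (242, 118), (246, 248), (250, 223), (254, 27), (258, 27), (262, 33), (266, 125), (270, 199), (274, 199), (278, 200), (282, 115), (286, 198), (290, 185), (294, 28), (298, 27)]
```

```bash
python3 -m jog '[[1,5,-3,-2,0,0,0.15],[1,10,-6,-4,0,0,0.3],[1,15,-10,-6,0,0,0.45],[1,20,-14,-8,0,0,0.6],[1,25,-18,-10,0,0,0.75],[1,30,-22,-12,0,0,0.9],[1,35,-25,-14,0,0,1.05],[1,40,-28,-16,0,0,1.2],[1,45,-32,-17,0,0,1.35],[1,50,-36,-17,0,0,1.5],[1,54,-36,-17,0,0,1.6],[1,54,-36,-17,0,0,1.6]]'; python3 -c "
from h import *
R=Rt(th(9.5),D);go([.58,.02,.20],R)"
```

```text
time: 35.85
eef_pos: [0.5764, 0.0201, 0.1933]
tcp_rot: [0.656, 0.755, 0.002, 0.002]
contact_force: [-0.4, 0.0, -1.3]
opening: 0.655
finger_force: 64.3
t 35.85 shift mm [-0.6  3.6 -6.6] rv [ 0.005 -0.004  1.545] j [-0.14  0.12  1.87  0.    1.15 -0.28]
```

```bash
python3 -m jog '[[1,0,0,0,0,0,0.15],[1,0,0,0,0,0,0.3],[1,0,0,0,0,0,0.45],[1,0,0,0,0,0,0.6],[1,0,0,0,0,0,0.75],[1,0,0,0,0,0,0.9],[1,0,0,0,0,0,1.05],[1,0,0,0,0,0,1.2],[1,0,0,0,0,0,1.35],[1,0,0,0,0,0,1.5],[1,0,0,0,0,0,1.545],[1,0,0,0,0,0,1.545]]'; python3 -c "
from h import *
tcp(40,-.4,-6.5)"
```

```text
time: 37.05
eef_pos: [0.5773, 0.0203, 0.1941]
tcp_rot: [0.996, 0.084, 0.004, 0.0]
contact_force: [-0.6, -0.1, -0.9]
opening: 0.652
finger_force: 64.3
t 37.05 shift mm [ -3.2 219.7  49.1] rv [-0.038  0.603  0.123] j [-0.14  0.12  1.87  0.    1.15  1.26]
```

```bash
python3 -m jog '[[1,0,40,0,-0.008,0.12,0.024],[1,0,80,0,-0.016,0.24,0.048],[1,0,120,5,-0.024,0.36,0.072],[1,-2,160,10,-0.032,0.49,0.096],[1,-3,195,25,-0.038,0.603,0.123],[1,-3,220,40,-0.038,0.603,0.123],[1,-3,220,49,-0.038,0.603,0.123],[1,-3,220,49,-0.038,0.603,0.123],[1,-3,220,49,-0.038,0.603,0.123]]'>/dev/null; python3 st.py
python3 - <<'E'
from h import *
tcp(40,-.4,-6.5);tcp(0,-.4,-6.5)
c=imaging.read_camera('wrist');g=c['image'].mean(2);cv2.imwrite('pics/w12.png',c['image'])
for r in range(246,276,3):
    b=np.where(g[r,184:330]>60)[0]+184;print(r,b.min(),b.max(),end='; ')
# tip blob
for r in range(316,340,3):
    print(r,' '.join(f"{int(v):3d}" for v in g[r,236:284:3]))
E
```

```text
t 37.95 F tool [ 0.1 -0.7  0.9] M [-0.   -0.36  0.06] d(tcp along a) [40.9 -0.7 -7.2] rv [-0.001  0.001  0.   ] op 0.646 [-0.6   0.11  2.07  0.69  0.57  0.41]
t 37.95 shift mm [-0.9  0.3  0.7] rv [ 0.001 -0.001 -0.   ] j [-0.6   0.11  2.07  0.69  0.57  0.41]
t 37.95 shift mm [-40.9   0.3   0.7] rv [ 0.001 -0.001 -0.   ] j [-0.6   0.11  2.07  0.69  0.57  0.41]
246 195 316; 249 194 317; 252 193 319; 255 192 320; 258 191 321; 261 191 321; 264 191 321; 267 193 319; 270 195 317; 273 196 315; 316  82  77  78  78  78  80  79  77 104 104 108 102 105 104 101 105
319  81  77  79  78  77  81  81  98 104 103 107 102 104 103 101 103
322  80  77  79  78  78 142 152 154 152 132 108 103 105 103 101 103
325  81  77  79  78  95 151 153 152 152 155 102 102 103 101  84  78
328  79  77  87  78 132 154 151 152 155 166 113  78  80  77  76  78
331  51  52  64  90 159 197 217 216 222 201 149  65  52  52  53  52
334  52  52  53  53  52  51  52  52  51  52  51  53  52  52  52  51
337  47  46  45  46  46  47  46  46  45  46  46  46  46  45  46  46
```

```bash
python3 -m jog '[[1,-10,0.4,0.7,0,0,0],[1,-20,0.4,0.7,0,0,0],[1,-28,0.4,0.7,0,0,0],[1,-36,0.4,0.7,0,0,0],[1,-42,0.4,0.7,0,0,0],[1,-48,0.4,0.7,0,0,0],[1,-48,0.4,0.7,0,0,0]]'>/dev/null; python3 st.py
```

```text
t 38.7 F tool [-0.1 -0.9  0.6] M [ 0.01 -0.34 -0.03] d(tcp along a) [-8.2  0.3 -6.5] rv [-0.001  0.001  0.003] op 0.648 [-0.65  0.08  2.16  0.78  0.54  0.27]
```

```bash
python3 -m jog '[[1,-4,0,0,0,0,0],[1,-7,0,0,0,0,0],[1,-10,0,0,0,0,0],[1,-10,0,0,0,0,0]]'>/dev/null; python3 st.py
```

```text
t 39.1 F tool [-0.2 -0.7 -0.2] M [-0.01 -0.32  0.02] d(tcp along a) [-17.5   0.3  -6.5] rv [-0.001  0.002  0.002] op 0.648 [-0.66  0.08  2.18  0.8   0.54  0.24]
```

```bash
python3 -m jog '[[1,-6,-0.3,0,0,0,0],[1,-12,-0.3,0,0,0,0],[1,-18,-0.3,0,0,0,0],[1,-24,-0.3,0,0,0,0],[1,-30,-0.3,0,0,0,0],[1,-30,-0.3,0,0,0,0]]'>/dev/null; python3 st.py; python3 -m jog '[[1,-1.5,0,0,0,0,0],[1,-3,0,0,0,0,0],[1,-4.5,0,0,0,0,0],[1,-4.5,0,0,0,0,0]]'>/dev/null; python3 st.py
```

```text
t 39.7 F tool [-1.1  0.7  1.4] M [ 0.03 -0.3  -0.03] d(tcp along a) [-48.3  -0.2  -6.4] rv [-0.001  0.001  0.003] op 0.648 [-0.69  0.06  2.23  0.86  0.53  0.15]
t 40.1 F tool [-0.9 -0.1  0.7] M [-0.01 -0.39  0.03] d(tcp along a) [-51.6   0.   -6.5] rv [-0.002  0.002  0.002] op 0.65 [-0.7   0.06  2.24  0.87  0.53  0.13]
```

```bash
python3 -m jog '[[1,-1.5,0,0,0,0,0],[1,-3,0,0,0,0,0],[1,-4,0,0,0,0,0],[1,-4,0,0,0,0,0]]'>/dev/null; python3 st.py;  python3 -m jog '[[1,-1,0,0,0,0,0],[1,-2,0,0,0,0,0],[1,-3,0,0,0,0,0],[1,-3,0,0,0,0,0]]'>/dev/null; python3 st.py
```

```text
t 40.5 F tool [-0.7 -0.   1.3] M [ 0.01 -0.34 -0.  ] d(tcp along a) [-55.7   0.   -6.5] rv [-0.002  0.002  0.002] op 0.649 [-0.7   0.06  2.25  0.88  0.53  0.12]
t 40.9 F tool [ 2.2 -1.4  1.1] M [ 0.1   0.21 -0.03] d(tcp along a) [-57.6   0.3  -6.8] rv [-0.002  0.003  0.002] op 0.649 [-0.71  0.06  2.25  0.89  0.53  0.11]
```

Contact as predicted (−57.5). Press to about 15 N, relax, release.

```bash
python3 -m jog '[[1,-1.5,0,0,0,0,0],[1,-3,0,0,0,0,0],[1,-4.5,0,0,0,0,0],[1,-4.5,0,0,0,0,0]]'>/dev/null; python3 st.py; python3 -m jog '[[1,2,0,0,0,0,0],[1,4.5,0,0,0,0,0],[1,4.5,0,0,0,0,0]]'>/dev/null; python3 st.py; python3 -m jog '[[0,0.3,0,0,0,0,0],[0,0.3,0,0,0,0,0],[0,0.3,0,0,0,0,0],[0,0.3,0,0,0,0,0],[0,0.3,0,0,0,0,0]]'>/dev/null; python3 st.py; python3 -m jog '[[0,0,0,-25,0,0,0],[0,0,0,-60,0,0,0],[0,0,0,-90,0,0,0],[0,0,0,-90,0,0,0]]'
python3 - <<'E'
from h import *
s=get_state()
for n in("wrist","side","top"):
    c=imaging.read_camera(n);cv2.imwrite(f"pics/f_{n}.png",c["image"])
    e=s if n=="wrist" else None
    print(n,"tip",proj(c,tip,e).round(1),"beads",[proj(c,tip-a*d,e)[0].round(1).tolist() for d in(.0905,.0765,.0625)])
E
```

```text
t 41.3 F tool [12.5 -4.2  4.3] M [0.68 1.8  0.13] d(tcp along a) [-57.8   0.6  -7.8] rv [-0.001  0.01   0.003] op 0.644 [-0.71  0.05  2.26  0.9   0.53  0.09]
t 41.6 F tool [ 3.6 -0.7  1.8] M [0.19 0.32 0.01] d(tcp along a) [-57.6   0.3  -6.8] rv [-0.002  0.003  0.002] op 0.649 [-0.71  0.06  2.25  0.89  0.53  0.11]
t 42.1 F tool [-0.5 -0.7 -0.3] M [-0.   -0.29 -0.06] d(tcp along a) [-58.6   0.1  -6.5] rv [-0.002  0.002  0.002] op 1.003 [-0.71  0.06  2.25  0.88  0.53  0.11]
time: 42.5
eef_pos: [0.4796, -0.2042, 0.1665]
tcp_rot: [0.952, 0.019, 0.304, -0.003]
contact_force: [0.7, -0.2, -0.1]
opening: 0.998
finger_force: 0.0
wrist tip [[252.9 110.3]] beads [[253.1, 231.6], [253.1, 214.4], [253.0, 196.7]]
side tip [[299.5 181.7]] beads [[302.3, 219.5], [301.9, 213.7], [301.4, 207.8]]
top tip [[281.1 199.9]] beads [[281.1, 230.7], [281.1, 226.1], [281.1, 221.4]]
```

The ten-picture allowance is used up, so I check the pack numerically from the wrist image: bead rows, widths and centring.

Run:
```python
import cv2,numpy as np
g=cv2.imread('pics/f_wrist.png').mean(2)
for r in range(170,262,2):
    l=g[r,170:340];b=np.where(l>88)[0]+170
    print(r,(b.min(),b.max(),(b.min()+b.max())/2) if len(b) else None,' '.join(f"{int(v):3d}" for v in l[18:168:10]))
```

```text
170 (np.int64(204), np.int64(301), np.float64(252.5))  28  29 157 158 124 138 254 253 149 160 161 163  26  27  26
172 (np.int64(203), np.int64(301), np.float64(252.0))  30  30 171 170 171 147 254 253 170 168 167 168  25  26  25
174 (np.int64(203), np.int64(302), np.float64(252.5))  28  30 172 216 172  99 254 253 169 168 254 168  26  25  25
176 (np.int64(203), np.int64(302), np.float64(252.5))  29  30 216 255 170 140 254 253 190 167 255 168  25  26  26
178 (np.int64(203), np.int64(302), np.float64(252.5))  33  30 254 255 211 216 254 253 246 227 255 208  26  26  26
180 (np.int64(203), np.int64(302), np.float64(252.5))  31  32 251 255 213 221 254 253 245 231 255 172  25  25  27
182 (np.int64(203), np.int64(302), np.float64(252.5))  30  32 153 250 217 234 254 253 251 227 246 166  26  25  25
184 (np.int64(203), np.int64(302), np.float64(252.5))  28  30 169 218 237 234 254 253 250 239 228 167  26  25  27
186 (np.int64(203), np.int64(302), np.float64(252.5))  29  30 169 220 243 232 254 253 250 248 229 167  26  27  25
188 (np.int64(203), np.int64(302), np.float64(252.5))  28  28 170 162 235 
[... 3443 characters left out ...]
 166  28  31  28
250 (np.int64(199), np.int64(306), np.float64(252.5))  27  27 171 172 141 101 108 122 101 142 141 166  27  33  28
252 (np.int64(199), np.int64(306), np.float64(252.5))  27  28 170 172 242 104 129 124  97 254 142 162  27  32  29
254 (np.int64(199), np.int64(306), np.float64(252.5))  26  26 170 172 255 106 184 126  97 255 141 123  27  31  31
256 (np.int64(199), np.int64(306), np.float64(252.5))  26  30 171 171 255 138 197 139 160 255 142 124  27  30  30
258 (np.int64(199), np.int64(306), np.float64(252.5))  25  36 170 170 254 198 133 136 210 255 142 121  29  29  29
260 (np.int64(199), np.int64(306), np.float64(252.5))  16  39 171 170 231 193 251 249 203 254 143  96  29  30  30
```

Run:
```python
from h import *
s=get_state();c=imaging.read_camera("wrist")
for dz in(0,3): print([proj(c,tip-a*d-zt*.030+zt*.001*dz,s)[0].round(1).tolist() for d in(.0905,.0765,.0625)])
T=imaging.read_camera("top");
for nm,p in(("vials",[(189,271),(355,249)]),):
    g0=cv2.imread("pics/top.png").astype(int);g1=T["image"].astype(int)
    for x,y in p+[(216,119)]: print(np.abs(g0-g1)[y-10:y+11,x-10:x+11].mean().round(2))
```

```text
[[256.5, 247.6], [256.5, 228.0], [256.4, 207.7]]
[[256.5, 245.5], [256.5, 226.1], [256.4, 206.1]]
2.67
2.33
2.13
```

The bead spacing is 20/20 px against 19.6/20.3 px predicted for 14 mm pitch, so there are no gaps. The bystanders haven't moved and the gripper is clear.

```bash
python3 -c "
from plant import workorder;print(workorder.sign_off())"
```

```text
the job is handed in; nothing more can be done
None
```

I stacked all three washers on the arbor with faces alternating, pressed them home against the collar with about 16 N at most, released them and handed the job in at about 43 s; sign-off returned no verdict.

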